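Seat the control module of a kiln with its ejector levers

TASK

Take the control module out of its wooden stand, lower it into the slot of the open kiln control unit until its ears rest on the two swung-out ejector levers, and let go of it. Then swing both levers inward so that they draw the module fully home in its connectors at both ends, down to the firm stop you feel; do not push on the module itself, and do not strain it: stop when the levers go hard. Leave the other things on the bench where they are.

Things in the scene. Friction and masses are not known exactly. Their poses are not given: they have to be found in the camera images.
- module: Plug-in control module: an upright aluminium-framed circuit board, 10 mm thick (own x), 170 mm long (y), 85 mm high, with a black grip bar on top of its middle, 14 mm thick, 70 mm long, 85 to 105 mm above the underside. The same either way round; 0.26 to 0.46 kg. Origin: centre of the underside; z up. Starts upright in the wooden stand.
- ear_left (a point): Middle of the underside of the ear at the module's +y end, 38 mm above the module's underside. Each ear is 10 mm thick (x), 11 mm high, and stands out 16 mm beyond the board's end.
- ear_right (a point): The same on the ear at the module's -y end.
- stand: Wooden stand, fixed, 50 x 150 mm, 38 mm high, with a groove 13 mm wide along its y whose floor is 10 mm above the table; the module stands loosely in it. Origin: centre of its underside on the table.
- chassis: Kiln control unit with its cover off, fixed: a grey base plate 90 mm (x) by 310 mm (y), 20 mm high, with one slot for the module along its y, over its middle, and a steel ejector lever at each end between bracket plates 86 mm high. The module's y must lie along the chassis y, either way round. Origin: centre of its underside on the table; z up.
- slot (a point): Middle of the slot's mouth, 66 mm above the table, axes as the chassis. The slot is 12.5 mm wide between pairs of black guide cheeks at y = 61 to 83 mm on both sides of the middle; these reach up to the mouth, their flared lips 10 mm higher. End stops 52 mm high limit the board 3.5 mm beyond each of its ends.
- pivot_left (a point): Pivot of the left lever: chassis y = +115 mm, 76.5 mm above the table, axis along the chassis x. At the pivot the lever has two prongs 24 mm long: with the levers out, the module rests with its ears on the lower prongs, its underside 36 to 40 mm above the table; over 8 N down on it may fold the levers. Swung in, the upper prongs press the ears down.
- pivot_right (a point): Pivot of the right lever: chassis y = -115 mm, mirror image of the left.
- knob_left (a point): Middle of the left lever's black cross knob: a round bar, 14 mm in diameter, 24 mm long (chassis x), 85 mm from the pivot. Shut fingers pointing down can push it inward from its outer side; or pinch its flat ends from above (it turns, and may slip, in the grip). The lever's bar under it is 12 mm wide.
- knob_right (a point): Middle of the right lever's cross knob, as on the left.
- lever_left (a joint): Left lever's angle, rad: its bar leans (value - 0.45) outward from upright, outward being chassis +y; stops at -0.55 and 1.45. Starts swung out (1.3 to 1.4), stays where left (1 to 4 N of friction at the knob). With the module home it lies anywhere from -0.2 to 0.3, as the connectors' height differs from unit to unit.
- lever_right (a joint): Right lever's angle, mirror image of the left: outward is chassis -y.
- conn_left (a joint): How far the left connector, in the bottom of the slot, is plugged, m: 0 untouched, 0.009 home at a firm stop. Plugging takes 14 N at the connector; felt at the knob, friction included, it is 3 to 7 N, then comes a steep rise at the stop: 10 to 12 N at the knob is surely home, over 15 N may strain the module. It does not spring back. Its height varies by 7 mm and is not measured.
- conn_right (a joint): The same for the right connector.
- mould: Bystander, to be left alone: round plaster mould, 100 mm across, 40 mm high.
- tub: Bystander, to be left alone: open white plastic tub, 100 mm across, 110 mm high.
- bowl: Bystander, to be left alone: small white bowl, 90 mm across, 40 mm high.
- spatula: Bystander, to be left alone: spatula, 200 mm long.
- jar: Bystander, to be left alone: terracotta jar, 56 mm across, 75 mm high.
- block: Bystander, to be left alone: plaster block 60 x 45 x 30 mm.
- mallet: Bystander, to be left alone: hammer, 220 mm long.
There are look-alikes about, which are no part of the job. Of the things that look like the module, the smaller one is meant.

How it is judged (in metres and radians):
On the way, in this order (a step that is already met when the one before it is completed fails the run):
1. the module stands in the slot on the swung-out levers, let go (horizontal distance between module and chassis below 0.008 m and angle between the y axis of module and the y axis of chassis, either way round below 0.06 rad and z of module in the frame of chassis between 0.033 and 0.046 m and angle between module's own z axis and vertical below 0.08 rad and value of joint each of lever_left, lever_right above 0.9 rad and contact force between the fingers and module below 0.1 N), for 0.2 s.
2. both levers swung in and both connectors home (value of joint each of conn_left, conn_right above 0.0078 m and value of joint each of lever_left, lever_right below 0.4 rad), for 0.2 s.
At the end, for the whole second after the job is handed in: Both connectors plugged to within 1.2 mm of their firm stops (above 7.8 of 9 mm), both levers swung in (below 0.4 rad), the module upright in the slot (within 0.05 rad, 8 mm of the middle, aligned within 0.06 rad) and at rest (all of step 2 and horizontal distance between module and chassis below 0.008 m and angle between the y axis of module and the y axis of chassis, either way round below 0.06 rad and angle between module's own z axis and vertical below 0.05 rad and linear speed of module below 0.02 m/s); the robot touches nothing.
It fails at once if the module is strained: more than 90 N between it and the control unit or its levers (contact force between module and chassis above 90 N).
It fails at once if the module is pushed down by the robot itself below the height where it rests on the levers (z of module in the frame of chassis below 0.032 m and horizontal distance between module and chassis below 0.03 m and contact force between the fingers and module above 3 N).
It fails at once if a bystander is moved more than 30 mm (distance of any of mould, tub, bowl, spatula, jar, block, mallet from where it was at the start of the episode above 0.03 m).
It also fails if it takes over 72 s, if anything falls off the work surface, if the arm or the gripper's body presses on something with over 40 N, if the wrist force passes 120 N, or if a joint passes its speed limit or range.

ROBOT

A 6-joint arm with a two-finger parallel gripper is mounted at the origin on the work surface. World frame = base frame: x ahead of the robot, y to its left, z up, the work surface at z = 0. Lengths are in mm, angles in degrees, forces in N, time in s.
With the tool pointing down it reaches from about 325 to 900 mm from the base axis. Payload 6.1 kg.
Tool frame: the origin (TCP) lies at the very end of the fingers, on their centre line; the grasp point (between the pads) lies ctrl.pinch_z behind it (ctrl.pinch_z is the distance from the TCP to the grasp point, in mm); z points along the fingers, y is the line along which they close (so a half turn about z gives the same grasp; the last joint's range is limited). The gripper opens to 87 mm and grips with 3 to 60 N. Pads are 19 mm wide; open, the fingers measure 117 mm over their backs; the gripper's body (75 mm by 190 mm) begins 51 mm behind the grasp point.
Start: joints at [-81.996, 12.628, 87.462, -0, 79.91, -7.225], TCP at [164.169, -603.046, 222.538] pointing down, gripper open.
Joint ranges: [-170.65, 170.65], [-52.31, 119.04], [5.05, 147.46], [-71.25, 251.25], [11.57, 151.72], [-153.62, 153.62]. Speed limits (degrees/s): [147.25, 147.25, 172.46, 180, 180, 180].

INTERFACE

Orientations are given as a 3x3 rotation matrix whose columns are the frame's x, y, z axes.
In Python, from station import ctrl, eyes gives the robot as it stands.
- The arm moves only by the tool carry_out, never from a script. Its argument "moves" is a list of rows, each an object of numbers: "dx", "dy", "dz": the shift along the tool's x, y, z in units of 40 mm (1.0 is 40 mm); "wx", "wy", "wz": the turn, a rotation vector about the tool's x, y, z in rad. In form: [{"dx": .., "dy": .., "dz": .., "wx": .., "wy": .., "wz": ..}, ...]. A call has 1 to 8 rows; each row shifts and turns the commanded pose from where the row before left it, along the tool's axes as they then stand; what a row does not reach is not made up. A row lasts 1/12 s, in which the tool goes at most 41.7 mm and 7.16 degrees, less where a joint would pass 70% of its speed; a pose out of reach is approached as far as the arm can. A call is refused whole if a number of a shift passes 1 or a number of a turn 0.125, either way. A call with a gripper value outside its range is refused whole. "hand" is the finger opening in mm, from 0 to 87, set as the call begins (left out, the last holds). The fingers move at their own pace and stop on an object; the grip force is fixed at half the most. Time passes only in rows, so rows that do not move let the fingers close. It gives the time, the measured TCP pose, the force, the opening and the grip force at its end, in the units of the state.
- ctrl.observe(): the state, without advancing time (a new reading comes with each control period).
- eyes.get_image(name): name is "scene" or "top"; returns the picture (400x640x3 uint8, red, green, blue); there is no depth.
- eyes.camera_params(name): a dict with "camera_matrix" (3x3 intrinsics, pixels), "pose" (4x4, takes a point from camera to world coordinates). Camera axes: x right, y down, z forward; pixel columns grow to the right and rows downward; lengths in mm; the calibration is good to about 2 mm. A picture is of the moment at which its call begins. camera_params takes no time and is no camera call.
- ctrl.hand_in(): hands the job in; it is judged then, once.
The state is a dict: "time": time; "qpos": joint angles; "joint_vel": joint speeds; "joint_torque": joint torques, N m; "ee_pos": TCP position; "orientation": TCP orientation; "wrist_force": force on the tool from outside, world axes, zero at the start; "ft_torque": the same for the moment, N m; "width": finger opening in mm; "grip_force": force on a finger pad.
Only numpy, scipy, OpenCV 4.12 (cv2) and the standard library are available. Lean on these libraries where they do the work, as an engineer would, in place of code of your own. Each camera call takes 0.05 s, during which the arm holds its last target. There are 200 camera calls.

## Working session

There is one attempt and no reset: what is moved stays moved. The work goes in short steps, Python scripts to look and compute and a tool call to move; the robot and the scene stay as the last step left them, time stands still between calls to the robot, and variables do not carry over. Pictures are saved under pics/ and viewed, at most 10 in all, crops included, and the job is handed in when it is done.

Besides the shell and the picture viewer there is one more tool, called in YAML: its name, and indented under it one key for each argument. carry_out: Moves the arm, as the interface text tells. Its arguments: {"type":"object","properties":{"moves":{"type":"array","items":{"type":"object","properties":{"dx":{"type":"number"},"dy":{"type":"number"},"dz":{"type":"number"},"wx":{"type":"number"},"wy":{"type":"number"},"wz":{"type":"number"}}}},"hand":{"type":"number"}},"required":["moves"]}

```bash
mkdir -p pics; ls
python3 - <<'E'
from station import ctrl, eyes
import cv2
print(ctrl.pinch_z, ctrl.observe())
for n in ("scene","top"):
    p=eyes.camera_params(n); print(n,p["camera_matrix"],p["pose"])
    im=eyes.get_image(n)[:,:,::-1]
    cv2.imwrite(f"pics/{n}0_raw.png",im)
    cv2.imwrite(f"pics/{n}0.png",cv2.resize(im,(800,500),interpolation=cv2.INTER_CUBIC))
E
```

```text
pics
18.700000000000003 {'time': 0.0, 'qpos': array([-8.19964863e+01,  1.26763499e+01,  8.75270490e+01, -1.80262025e-03,
        7.99121996e+01, -7.22266365e+00]), 'joint_vel': array([ 0.01243217,  0.0288756 , -0.0265489 , -0.04051061, -0.05461702,
       -0.01399452]), 'joint_torque': array([ 1.11834343e-03, -4.94608998e+01, -3.87371778e+01,  6.98687718e-02,
        5.70389524e-02, -1.27375938e-04]), 'ee_pos': array([ 164.06357997, -602.41205873,  221.41344382]), 'orientation': array([[ 9.64895184e-01,  2.62635084e-01, -3.11588122e-04],
       [ 2.62635174e-01, -9.64893150e-01,  1.99360911e-03],
       [ 2.22942451e-04, -2.00545783e-03, -9.99997964e-01]]), 'wrist_force': array([-0.53286786, -0.06662956, -0.71978782]), 'ft_torque': array([-0.03136259, -0.0151475 , -0.01997669]), 'grip_force': 0.0, 'width': 86.83945146827027}
scene [[402.5314296    0.         321.63748918]
 [  0.         402.5314296  205.49613074]
 [  0.           0.           1.        ]] [[ 1.83070900e-01  7.92562379e-01 -5.81661346e-01  1.27038427e+03]
 [ 9.83056695e-01 -1.42048036e-01  1.15852884e-01 -1.86969349e+02]
 [ 9.19678566e-03 -5.93015372e-01 -8.05138614e-01  1.18326945e+03]
 [ 0.00000000e+00  0.00000000e+00  0.00000000e+00  1.00000000e+00]]
top [[436.49765741   0.         316.50172419]
 [  0.         436.49765741 197.26909078]
 [  0.           0.           1.        ]] [[ 1.40779870e-03 -9.84526297e-01  1.75231242e-01  3.16044203e+02]
 [-9.99997435e-01 -1.07507713e-03  1.99367065e-03 -3.10379060e+01]
 [-1.77443408e-03 -1.75233599e-01 -9.84525285e-01  1.22283916e+03]
 [ 0.00000000e+00  0.00000000e+00  0.00000000e+00  1.00000000e+00]]
```

View pics/top0.png

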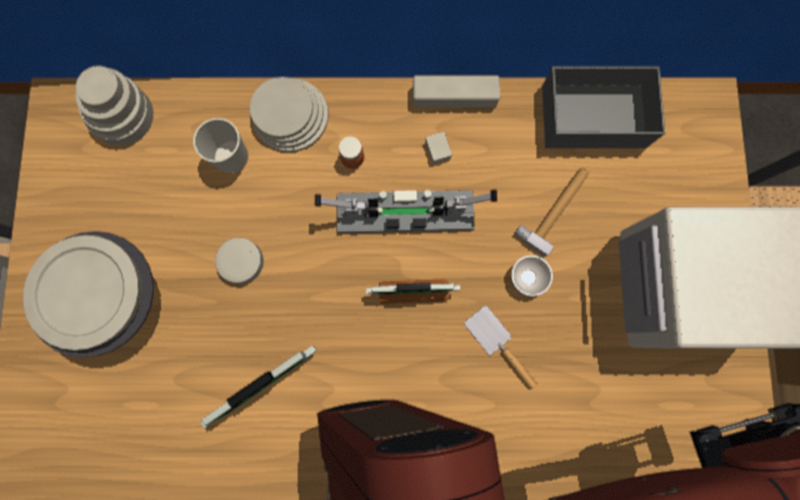

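View pics/scene0.png

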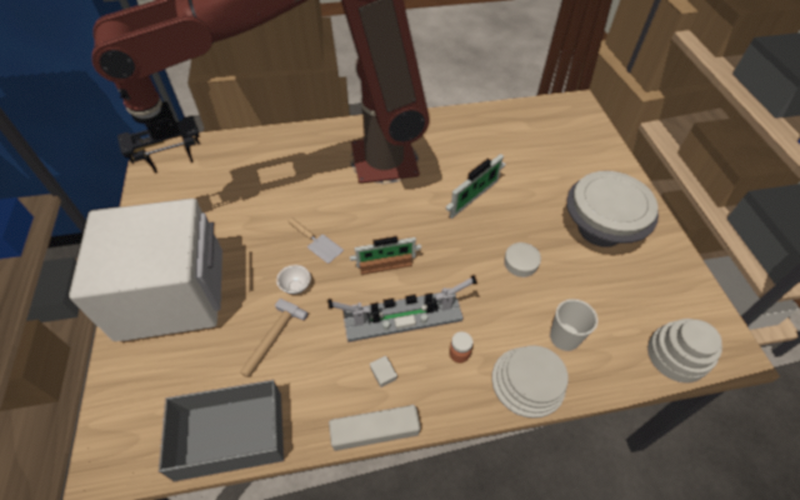

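In top0, two things look like the module: one in the stand at (412,288), and a longer one lying free at (258,388). The one in the wooden stand is the smaller, so it fits. The chassis is at (405,212), with knobs at (318,200) and (494,196). I'll confirm with enlarged crops.

Run:
```python
import cv2,numpy as np
a=cv2.imread("pics/top0_raw.png")[145:255,240:405]
b=cv2.imread("pics/scene0_raw.png")[180:280,255:390]
cv2.imwrite("pics/c1.png",cv2.resize(a,None,fx=4.8,fy=4.8,interpolation=cv2.INTER_CUBIC))
cv2.imwrite("pics/c2.png",cv2.resize(b,None,fx=5.8,fy=5.8,interpolation=cv2.INTER_CUBIC))
```

```text
(no output)
```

View pics/c1.png

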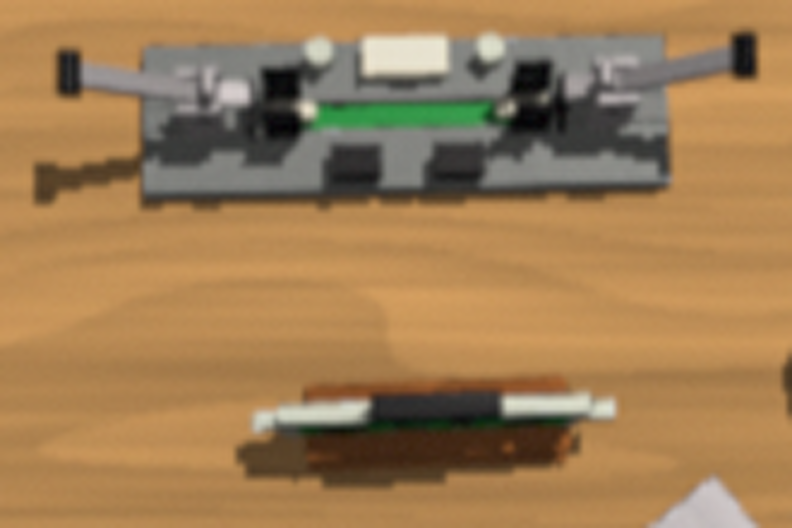

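View pics/c2.png

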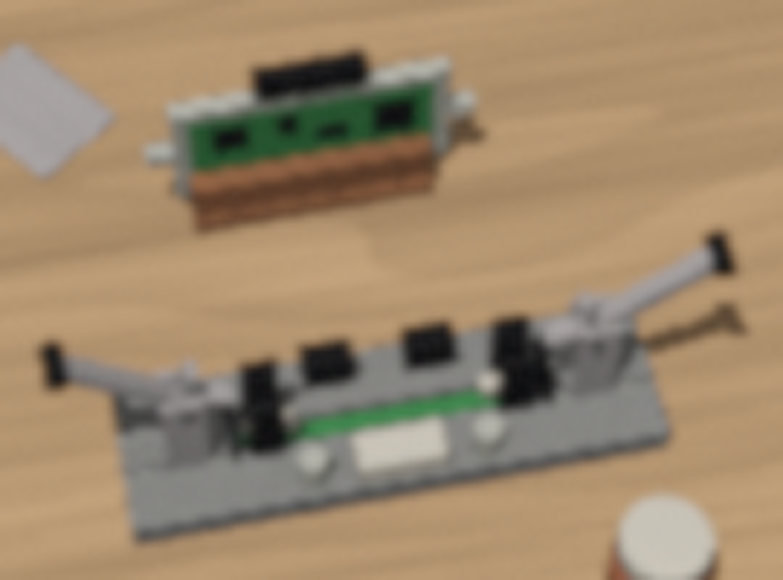

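In c1 and c2 the stand holds the smaller module: black bar at c1 (372–500, 394–419), ears at (253,422) and (615,408). The chassis plate corners show at c1 (143,48), (664,37), (668,184) and (143,192). The levers are swung out, with knobs at (68,73) and (743,55). Next I fit the poses.

```bash
cat > fit.py <<'E'
from station import ctrl, eyes
import numpy as np
from scipy.optimize import least_squares
C={n:eyes.camera_params(n) for n in("scene","top")}
def proj(n,P):
    T=np.linalg.inv(C[n]["pose"]); T=T.copy()
    if abs(C[n]["pose"][:3,3]).max()<10: T=np.linalg.inv(np.vstack([np.c_[C[n]["pose"][:3,:3],C[n]["pose"][:3,3]*1000],[0,0,0,1]]))
    q=C[n]["camera_matrix"]@(T[:3,:3]@np.array(P)+T[:3,3]); return q[:2]/q[2]
def w(l,p):
    c,s=np.cos(p[2]),np.sin(p[2]); return [p[0]+c*l[0]-s*l[1],p[1]+s*l[0]+c*l[1],l[2]]
def t(u,v): return "top",np.array([(u+.5)/4.8-.5+240,(v+.5)/4.8-.5+145])
def s(u,v): return "scene",np.array([(u+.5)/5.8-.5+255,(v+.5)/5.8-.5+180])
def knob(sg,a): return [0,sg*(115+85*np.sin(a-.45)),76.5+85*np.cos(a-.45)]
E
cat > m.py <<'E'
from fit import *
def show(name,f,x0):
    r=least_squares(f,x0,loss="soft_l1",x_scale=[10,10,.02]+[.05]*(len(x0)-3)); print(name,r.x.round(3)); print(r.fun.reshape(-1,2).round(1).tolist())
ch=[(t(143,47),(45,155,20)),(t(664,37),(45,-155,20)),(t(668,184),(-45,-155,20)),(t(143,192),(-45,155,20)),
 (s(137,531),(45,-155,15)),(s(668,432),(45,155,15))]
kn=[(t(68,73),1,3),(s(720,254),1,3),(t(743,55),-1,4),(s(53,366),-1,4)]
show("chassis",lambda p:np.concatenate([proj(i[0],w(l,p))-i[1] for i,l in ch]+[proj(i[0],w(knob(sg,p[k]),p))-i[1] for i,sg,k in kn]),[540,-30,.02,1.35,1.35])
mo=[(t(372,408),(0,35,115)),(t(500,403),(0,-35,115)),(t(253,422),(0,101,56)),(t(616,408),(0,-101,56)),(t(275,415),(0,85,95)),(t(590,404),(0,-85,95)),
 (s(474,101),(0,101,54)),(s(146,154),(0,-101,54)),(s(365,58),(0,35,112)),(s(255,78),(0,-35,112))]
show("module",lambda p:np.concatenate([proj(i[0],w(l,p))-i[1] for i,l in mo]),[400,-30,.04])
E
python3 m.py
```

```text
chassis [ 6.12812e+02 -5.01660e+01  2.20000e-02  1.36600e+00  1.34200e+00]
[[0.0, -0.1], [0.2, -0.2], [0.8, 0.0], [0.1, 0.6], [0.1, 0.5], [1.5, 0.7], [0.5, 0.1], [0.8, -0.2], [0.5, 0.8], [1.0, -0.0]]
module [ 4.30895e+02 -6.50320e+01  3.60000e-02]
[[-0.2, 0.0], [0.7, 0.1], [0.0, 0.2], [-0.2, 0.5], [0.8, 0.0], [0.7, 0.0], [0.7, -0.0], [0.8, 0.6], [1.3, 0.2], [0.1, 0.2]]
```

```bash
cat > go.py <<'E'
# delta from now to a target TCP pos/heading of tool x (deg), in tool axes (units of 40 mm)
from station import ctrl
import numpy as np
def to(p,h=None):
    o=ctrl.observe(); R=np.array(o["orientation"])
    d=R.T@(np.array(p)-o["ee_pos"])/40
    hd=np.degrees(np.arctan2(R[1,0],R[0,0]))
    print("t",round(o["time"],2),"pos",o["ee_pos"].round(1),"head",hd.round(2),"zax",R[:,2].round(4),"F",o["wrist_force"].round(2),"w",round(o["width"],1),"q",o["qpos"].round(0))
    print("d",d.round(3), "wz rad", None if h is None else round(np.radians(-(h-hd)),4))
E
python3 - <<'E'
from fit import *
from go import to
ch=[612.8,-50.2,.022]
for l in [(0,72,76),(0,-72,76)]:
    u=proj("top",w(l,ch)); print("slot c1",(u-[240,145]+.5)*4.8)
import cv2
P=[np.array(C[n]["camera_matrix"])@np.linalg.inv(C[n]["pose"])[:3] for n in("top","scene")]
# kiln door-side top corner near module (high-x, +y): top (655,208), scene (207,203 is -x?)
for a,b in [((678,346),(186,205)),((665,208),(208,318))]:
    X=cv2.triangulatePoints(P[0],P[1],np.array(a,float)*.8,np.array(b,float)*.8); print((X[:3]/X[3]).ravel().round(0))
to([431,-65,422],92.1)
E
```

```text
slot c1 [280.24219142  94.15207767]
slot c1 [535.63462315  88.93074254]
[ 313. -554.  211.]
[ 594. -553.  138.]
t 0.1 pos [ 164.1 -602.5  221.5] head 15.23 zax [-3.0e-04  1.8e-03 -1.0e+00] F [-0.51 -0.19 -0.05] w 87.1 q [-82.  13.  88.  -0.  80.  -7.]
d [  9.969 -11.221  -4.989] wz rad -1.3416
```

carry_out:
  moves:
    - {"dz":-1}
    - {"dz":-1}
    - {"dz":-1}
    - {"dz":-1}
    - {"dz":-1}
    - {"dx":0.66,"dy":-0.74}
    - {"dx":0.66,"dy":-0.74}
    - {"dx":0.66,"dy":-0.74}

```text
invalid input
```

carry_out:
  hand: 87
  moves:
    - {"dx":0,"dy":0,"dz":-1,"wx":0,"wy":0,"wz":0}
    - {"dx":0,"dy":0,"dz":-1,"wx":0,"wy":0,"wz":0}
    - {"dx":0,"dy":0,"dz":-1,"wx":0,"wy":0,"wz":0}
    - {"dx":0,"dy":0,"dz":-1,"wx":0,"wy":0,"wz":0}
    - {"dx":0,"dy":0,"dz":-1,"wx":0,"wy":0,"wz":0}
    - {"dx":0.66,"dy":-0.74,"dz":0,"wx":0,"wy":0,"wz":0}
    - {"dx":0.66,"dy":-0.74,"dz":0,"wx":0,"wy":0,"wz":0}
    - {"dx":0.66,"dy":-0.74,"dz":0,"wx":0,"wy":0,"wz":0}

```text
time: 0.77
ee_pos: [217.5, -496.0, 422.6]
orientation: [[0.965, 0.261, 0.0], [0.261, -0.965, -0.0], [0.0, 0.0, -1.0]]
wrist_force: [1.7, 0.4, 0.6]
width: 87.1
grip_force: 0.0
```

carry_out:
  hand: 87
  moves:
    - {"dx":0.66,"dy":-0.74,"dz":0,"wx":0,"wy":0,"wz":0}
    - {"dx":0.66,"dy":-0.74,"dz":0,"wx":0,"wy":0,"wz":0}
    - {"dx":0.66,"dy":-0.74,"dz":0,"wx":0,"wy":0,"wz":0}
    - {"dx":0.66,"dy":-0.74,"dz":0,"wx":0,"wy":0,"wz":0}
    - {"dx":0.66,"dy":-0.74,"dz":0,"wx":0,"wy":0,"wz":0}
    - {"dx":0.66,"dy":-0.74,"dz":0,"wx":0,"wy":0,"wz":0}
    - {"dx":0.66,"dy":-0.74,"dz":0,"wx":0,"wy":0,"wz":0}
    - {"dx":0.66,"dy":-0.74,"dz":0,"wx":0,"wy":0,"wz":0}

```text
time: 1.43
ee_pos: [359.1, -210.7, 422.3]
orientation: [[0.965, 0.262, 0.0], [0.262, -0.965, 0.0], [0.0, -0.0, -1.0]]
wrist_force: [1.8, 0.5, -0.3]
width: 87.1
grip_force: 0.0
```

carry_out:
  hand: 87
  moves:
    - {"dx":0,"dy":0,"dz":0,"wx":0,"wy":0,"wz":-0.12}
    - {"dx":0,"dy":0,"dz":0,"wx":0,"wy":0,"wz":-0.12}
    - {"dx":0,"dy":0,"dz":0,"wx":0,"wy":0,"wz":-0.12}
    - {"dx":0,"dy":0,"dz":0,"wx":0,"wy":0,"wz":-0.12}
    - {"dx":0,"dy":0,"dz":0,"wx":0,"wy":0,"wz":-0.12}
    - {"dx":0,"dy":0,"dz":0,"wx":0,"wy":0,"wz":-0.12}
    - {"dx":0,"dy":0,"dz":0,"wx":0,"wy":0,"wz":-0.12}
    - {"dx":0,"dy":0,"dz":0,"wx":0,"wy":0,"wz":-0.12}

```text
time: 2.1
ee_pos: [358.7, -212.5, 422.1]
orientation: [[0.333, 0.943, -0.001], [0.943, -0.333, 0.001], [0.0, -0.001, -1.0]]
wrist_force: [0.0, 0.0, -0.1]
width: 87.3
grip_force: 0.0
```

carry_out:
  hand: 87
  moves:
    - {"dx":0,"dy":0,"dz":0,"wx":0,"wy":0,"wz":-0.12}
    - {"dx":0,"dy":0,"dz":0,"wx":0,"wy":0,"wz":-0.12}
    - {"dx":0,"dy":0,"dz":0,"wx":0,"wy":0,"wz":-0.12}
    - {"dx":0,"dy":0,"dz":0,"wx":0,"wy":0,"wz":-0.02}

```text
time: 2.43
ee_pos: [358.7, -212.5, 422.1]
orientation: [[-0.04, 0.999, -0.001], [0.999, 0.04, 0.001], [0.001, -0.001, -1.0]]
wrist_force: [0.2, 0.2, -0.1]
width: 87.1
grip_force: 0.0
```

```bash
python3 -c "
from go import to
to([431,-65,160],92.1)"
```

```text
t 2.43 pos [ 358.7 -212.5  422.1] head 92.27 zax [-6.e-04  5.e-04 -1.e+00] F [ 0.24  0.16 -0.07] w 87.1 q [-42. -19.  97.   0. 102. -44.]
d [3.609 1.956 6.554] wz rad 0.003
```

carry_out:
  hand: 60
  moves:
    - {"dx":0.9,"dy":0.49,"dz":0,"wx":0,"wy":0,"wz":0}
    - {"dx":0.9,"dy":0.49,"dz":0,"wx":0,"wy":0,"wz":0}
    - {"dx":0.9,"dy":0.49,"dz":0,"wx":0,"wy":0,"wz":0}
    - {"dx":0.9,"dy":0.49,"dz":0,"wx":0,"wy":0,"wz":0}
    - {"dx":0,"dy":0,"dz":1,"wx":0,"wy":0,"wz":0}
    - {"dx":0,"dy":0,"dz":1,"wx":0,"wy":0,"wz":0}
    - {"dx":0,"dy":0,"dz":1,"wx":0,"wy":0,"wz":0}
    - {"dx":0,"dy":0,"dz":1,"wx":0,"wy":0,"wz":0}

```text
time: 3.1
ee_pos: [432.0, -65.2, 260.7]
orientation: [[-0.033, 0.999, 0.0], [0.999, 0.033, -0.0], [-0.0, 0.0, -1.0]]
wrist_force: [0.7, -0.2, -0.2]
width: 60.0
grip_force: 0.0
```

carry_out:
  hand: 60
  moves:
    - {"dx":0,"dy":0,"dz":1,"wx":0,"wy":0,"wz":0}
    - {"dx":0,"dy":0,"dz":1,"wx":0,"wy":0,"wz":0}
    - {"dx":0,"dy":0,"dz":0.5,"wx":0,"wy":0,"wz":0}
    - {"dx":0,"dy":0,"dz":0,"wx":0,"wy":0,"wz":0}

```text
time: 3.43
ee_pos: [428.0, -64.5, 156.8]
orientation: [[-0.032, 0.999, -0.01], [0.999, 0.032, 0.003], [0.004, -0.01, -1.0]]
wrist_force: [-0.7, 0.7, 0.8]
width: 59.9
grip_force: 0.0
```

```bash
python3 -c "
from go import to
to([431,-65,90],92.1)
from station import eyes
import cv2,numpy as np
a=eyes.get_image('top')[175:265,265:385,::-1]
b=eyes.get_image('scene')[150:250,255:375,::-1]
a=cv2.resize(a,(660,495),interpolation=2);b=cv2.resize(b,(660,550),interpolation=2)
cv2.imwrite('pics/d.png',cv2.resize(np.hstack([a[:495],b[:495]]),(800,300),interpolation=cv2.INTER_AREA))"
```

```text
t 3.43 pos [428.  -64.5 156.8] head 91.85 zax [-0.0101  0.0034 -0.9999] F [-0.7   0.66  0.76] w 59.9 q [-19. -11. 118.  -0.  73. -21.]
d [-0.021  0.092  1.669] wz rad -0.0043
```

View pics/d.png

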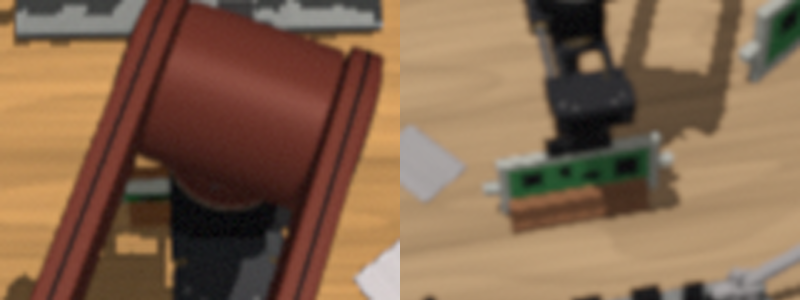

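The pictures show the gripper straddling the module's bar, aligned with it. I go down.

carry_out:
  hand: 60
  moves:
    - {"dx":0,"dy":0,"dz":0,"wx":0,"wy":0,"wz":0}
    - {"dx":0,"dy":0,"dz":0,"wx":0,"wy":0,"wz":0}
    - {"dx":0,"dy":0,"dz":0,"wx":0,"wy":0,"wz":0}

```text
time: 3.78
ee_pos: [433.6, -66.5, 164.7]
orientation: [[-0.035, 0.999, 0.004], [0.999, 0.035, -0.001], [-0.001, 0.004, -1.0]]
wrist_force: [0.1, 0.6, 0.0]
width: 59.9
grip_force: 0.0
```

```bash
python3 -c "
from go import to
to([431,-65,90],92.1)"
```

```text
t 3.78 pos [433.6 -66.5 164.7] head 91.98 zax [ 0.0037 -0.0013 -1.    ] F [0.12 0.57 0.02] w 59.9 q [-19. -11. 118.   0.  73. -21.]
d [ 0.041 -0.07   1.867] wz rad -0.0021
```

carry_out:
  hand: 60
  moves:
    - {"dx":0.03,"dy":-0.03,"dz":0.35,"wx":0,"wy":0,"wz":0}
    - {"dx":0,"dy":0,"dz":0.4,"wx":0,"wy":0,"wz":0}
    - {"dx":0,"dy":0,"dz":0.4,"wx":0,"wy":0,"wz":0}
    - {"dx":0,"dy":0,"dz":0.4,"wx":0,"wy":0,"wz":0}
    - {"dx":0,"dy":0,"dz":0.2,"wx":0,"wy":0,"wz":0}
    - {"dx":0,"dy":0,"dz":0,"wx":0,"wy":0,"wz":0}
    - {"dx":0,"dy":0,"dz":0,"wx":0,"wy":0,"wz":0}
    - {"dx":0,"dy":0,"dz":0,"wx":0,"wy":0,"wz":0}

```text
time: 4.45
ee_pos: [431.9, -65.1, 93.8]
orientation: [[-0.035, 0.999, 0.002], [0.999, 0.035, -0.001], [-0.001, 0.002, -1.0]]
wrist_force: [-0.2, -0.4, -0.5]
width: 60.0
grip_force: 0.0
```

```bash
python3 -c "
from go import to
to([431,-65,90],92.1)"
```

```text
t 4.45 pos [431.9 -65.1  93.8] head 92.0 zax [ 1.9e-03 -7.0e-04 -1.0e+00] F [-0.17 -0.41 -0.52] w 60.0 q [-19.  -6. 122.  -0.  64. -21.]
d [ 0.004 -0.023  0.096] wz rad -0.0017
```

carry_out:
  hand: 60
  moves:
    - {"dx":0,"dy":0,"dz":0.1,"wx":0,"wy":0,"wz":0}
    - {"dx":0,"dy":0,"dz":0,"wx":0,"wy":0,"wz":0}
    - {"dx":0,"dy":0,"dz":0,"wx":0,"wy":0,"wz":0}

```text
time: 4.7
ee_pos: [431.1, -64.8, 88.8]
orientation: [[-0.035, 0.999, 0.0], [0.999, 0.035, -0.0], [-0.0, 0.0, -1.0]]
wrist_force: [0.9, 0.7, -0.4]
width: 59.9
grip_force: 0.0
```

carry_out:
  hand: 5
  moves:
    - {"dx":0,"dy":0,"dz":0,"wx":0,"wy":0,"wz":0}
    - {"dx":0,"dy":0,"dz":0,"wx":0,"wy":0,"wz":0}
    - {"dx":0,"dy":0,"dz":0,"wx":0,"wy":0,"wz":0}
    - {"dx":0,"dy":0,"dz":0,"wx":0,"wy":0,"wz":0}
    - {"dx":0,"dy":0,"dz":0,"wx":0,"wy":0,"wz":0}
    - {"dx":0,"dy":0,"dz":0,"wx":0,"wy":0,"wz":0}
    - {"dx":0,"dy":0,"dz":0,"wx":0,"wy":0,"wz":0}
    - {"dx":0,"dy":0,"dz":0,"wx":0,"wy":0,"wz":0}

```text
time: 5.37
ee_pos: [431.0, -64.8, 88.6]
orientation: [[-0.035, 0.999, 0.0], [0.999, 0.035, -0.0], [-0.0, 0.0, -1.0]]
wrist_force: [0.2, 0.3, -0.2]
width: 14.5
grip_force: 0.0
```

```bash
python3 -c "
from go import to
to([431,-65,190],91.26)"
```

```text
t 5.37 pos [431.  -64.8  88.6] head 92.0 zax [ 1.e-04 -0.e+00 -1.e+00] F [ 0.23  0.28 -0.15] w 14.5 q [-19.  -5. 122.  -0.  64. -21.]
d [-4.000e-03  1.000e-03 -2.536e+00] wz rad 0.013
```

carry_out:
  hand: 5
  moves:
    - {"dx":0,"dy":0,"dz":0,"wx":0,"wy":0,"wz":0}
    - {"dx":0,"dy":0,"dz":0,"wx":0,"wy":0,"wz":0}
    - {"dx":0,"dy":0,"dz":-0.1,"wx":0,"wy":0,"wz":0}
    - {"dx":0,"dy":0,"dz":-0.3,"wx":0,"wy":0,"wz":0}
    - {"dx":0,"dy":0,"dz":-0.5,"wx":0,"wy":0,"wz":0}
    - {"dx":0,"dy":0,"dz":-0.6,"wx":0,"wy":0,"wz":0}
    - {"dx":0,"dy":0,"dz":-0.6,"wx":0,"wy":0,"wz":0.0}
    - {"dx":0,"dy":0,"dz":-0.4,"wx":0,"wy":0,"wz":0.013}

```text
time: 6.03
ee_pos: [431.2, -64.9, 190.6]
orientation: [[-0.022, 1.0, 0.001], [1.0, 0.022, -0.0], [-0.0, 0.001, -1.0]]
wrist_force: [0.9, -1.2, -2.7]
width: 13.8
grip_force: 29.9
```

```bash
python3 -c "
from go import to
to([612.8,-50.2,190],91.26)"
```

```text
t 6.03 pos [431.2 -64.9 190.6] head 91.27 zax [ 1.3e-03 -4.0e-04 -1.0e+00] F [ 0.91 -1.2  -2.67] w 13.8 q [-19. -13. 116.   0.  76. -20.]
d [0.266 4.546 0.02 ] wz rad 0.0001
```

carry_out:
  hand: 5
  moves:
    - {"dx":0.04,"dy":0.3,"dz":0,"wx":0,"wy":0,"wz":0}
    - {"dx":0.04,"dy":0.6,"dz":0,"wx":0,"wy":0,"wz":0}
    - {"dx":0.04,"dy":0.75,"dz":0,"wx":0,"wy":0,"wz":0}
    - {"dx":0.04,"dy":0.8,"dz":0,"wx":0,"wy":0,"wz":0}
    - {"dx":0.04,"dy":0.8,"dz":0,"wx":0,"wy":0,"wz":0}
    - {"dx":0.03,"dy":0.7,"dz":0,"wx":0,"wy":0,"wz":0}
    - {"dx":0.03,"dy":0.45,"dz":0,"wx":0,"wy":0,"wz":0}
    - {"dx":0,"dy":0.15,"dz":0,"wx":0,"wy":0,"wz":0}

```text
time: 6.7
ee_pos: [614.4, -50.0, 187.6]
orientation: [[-0.023, 1.0, -0.0], [1.0, 0.023, 0.0], [0.0, -0.0, -1.0]]
wrist_force: [-0.2, 0.6, -3.5]
width: 13.4
grip_force: 30.0
```

carry_out:
  hand: 5
  moves:
    - {"dx":0,"dy":0,"dz":0,"wx":0,"wy":0,"wz":0}
    - {"dx":0,"dy":0,"dz":0.1,"wx":0,"wy":0,"wz":0}
    - {"dx":0,"dy":0,"dz":0.1,"wx":0,"wy":0,"wz":0}
    - {"dx":0,"dy":0,"dz":0,"wx":0,"wy":0,"wz":0}
    - {"dx":0,"dy":0,"dz":0,"wx":0,"wy":0,"wz":0}

```text
time: 7.12
ee_pos: [611.5, -50.4, 180.1]
orientation: [[-0.022, 1.0, -0.001], [1.0, 0.022, 0.0], [0.0, -0.001, -1.0]]
wrist_force: [0.5, -0.5, -3.2]
width: 13.7
grip_force: 30.0
```

```bash
python3 -c "
from go import to
to([612.8,-50.2,165],91.26)
from station import eyes
import cv2,numpy as np
b=eyes.get_image('scene')[205:285,255:390,::-1]
cv2.imwrite('pics/e.png',cv2.resize(b,(783,464),interpolation=2))"
```

```text
t 7.12 pos [611.5 -50.4 180.1] head 91.24 zax [-1.3e-03  2.0e-04 -1.0e+00] F [ 0.5  -0.46 -3.23] w 13.7 q [-12.  13.  92.  -0.  75. -13.]
d [0.004 0.034 0.376] wz rad -0.0003
```

View pics/e.png

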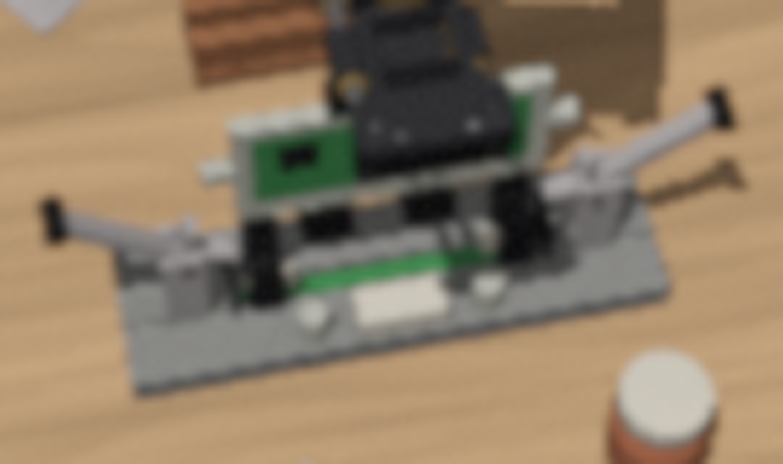

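```bash
cat > n.py <<'E'
from fit import *
def e(u,v): return "scene",np.array([(u+.5)/5.8-.5+255,(v+.5)/5.8-.5+205])
P=[611.5,-50.4,.0215]; z=101.5
inv=lambda q:((q-[255,205]+.5)*5.8-.5).round(0)
for n,l,m in [("ear+",(0,101,z+43.5),(578,110)),("ear-",(0,-101,z+43.5),(202,172)),("bot-y corner",(5,-85,z),(243,217)),("bot+y corner",(5,85,z),(553,165)),("top-y",(5,-85,z+85),(232,130)),("top+y",(5,85,z+85),(545,74))]:
    print(n,inv(proj("scene",w(l,P))),m)
Q=[612.8,-50.2,.022]
for n,l,m in [("lip+",(0,72,76),(518,185)),("lip-",(0,-72,76),(262,225)),("knob+",knob(1,1.366),(720,108)),("knob-",knob(-1,1.342),(53,221)),("pl+",(45,155,20),(668,290)),("pl-",(45,-155,20),(134,384))]:
    print(n,inv(proj("scene",w(l,Q))),m)
E
python3 n.py
```

```text
ear+ [581. 114.] (578, 110)
ear- [208. 178.] (202, 172)
bot-y corner [243. 223.] (243, 217)
bot+y corner [549. 170.] (553, 165)
top-y [236. 137.] (232, 130)
top+y [560.  82.] (545, 74)
lip+ [523. 193.] (518, 185)
lip- [267. 238.] (262, 225)
knob+ [725. 108.] (720, 108)
knob- [ 59. 221.] (53, 221)
pl+ [678. 286.] (668, 290)
pl- [137. 385.] (134, 384)
```

carry_out:
  hand: 5
  moves:
    - {"dx":0,"dy":0,"dz":0.2,"wx":0,"wy":0,"wz":0}
    - {"dx":0,"dy":0,"dz":0.2,"wx":0,"wy":0,"wz":0}
    - {"dx":0,"dy":0,"dz":0.15,"wx":0,"wy":0,"wz":0}
    - {"dx":0,"dy":0,"dz":0.1,"wx":0,"wy":0,"wz":0}
    - {"dx":0,"dy":0,"dz":0,"wx":0,"wy":0,"wz":0}
    - {"dx":0,"dy":0,"dz":0,"wx":0,"wy":0,"wz":0}

```text
time: 7.67
ee_pos: [612.3, -50.3, 153.9]
orientation: [[-0.022, 1.0, -0.001], [1.0, 0.022, 0.0], [0.0, -0.001, -1.0]]
wrist_force: [-0.1, -0.4, -2.1]
width: 13.7
grip_force: 30.0
```

carry_out:
  hand: 5
  moves:
    - {"dx":0,"dy":0,"dz":0.05,"wx":0,"wy":0,"wz":0}
    - {"dx":0,"dy":0,"dz":0.05,"wx":0,"wy":0,"wz":0}
    - {"dx":0,"dy":0,"dz":0.05,"wx":0,"wy":0,"wz":0}
    - {"dx":0,"dy":0,"dz":0,"wx":0,"wy":0,"wz":0}
    - {"dx":0,"dy":0,"dz":0,"wx":0,"wy":0,"wz":0}

```text
time: 8.08
ee_pos: [612.6, -50.4, 148.4]
orientation: [[-0.022, 1.0, -0.0], [1.0, 0.022, 0.0], [0.0, -0.0, -1.0]]
wrist_force: [-0.5, 0.8, -2.2]
width: 14.3
grip_force: 30.0
```

```bash
python3 -c "
from go import to
to([612,-50.2,116],91.26)"
```

```text
t 8.08 pos [612.6 -50.4 148.4] head 91.26 zax [-2.e-04  1.e-04 -1.e+00] F [-0.49  0.75 -2.18] w 14.3 q [-12.  15.  93.   0.  72. -13.]
d [ 0.004 -0.014  0.811] wz rad 0.0
```

carry_out:
  hand: 5
  moves:
    - {"dx":0,"dy":0,"dz":0.05,"wx":0,"wy":0,"wz":0}
    - {"dx":0,"dy":0,"dz":0.05,"wx":0,"wy":0,"wz":0}
    - {"dx":0,"dy":0,"dz":0.05,"wx":0,"wy":0,"wz":0}
    - {"dx":0,"dy":0,"dz":0.05,"wx":0,"wy":0,"wz":0}
    - {"dx":0,"dy":0,"dz":0,"wx":0,"wy":0,"wz":0}
    - {"dx":0,"dy":0,"dz":0,"wx":0,"wy":0,"wz":0}

```text
time: 8.58
ee_pos: [612.7, -50.4, 140.4]
orientation: [[-0.022, 1.0, 0.0], [1.0, 0.022, 0.0], [0.0, 0.0, -1.0]]
wrist_force: [1.1, 0.1, -3.1]
width: 13.3
grip_force: 30.0
```

carry_out:
  hand: 5
  moves:
    - {"dx":0,"dy":0,"dz":0.08,"wx":0,"wy":0,"wz":0}
    - {"dx":0,"dy":0,"dz":0.08,"wx":0,"wy":0,"wz":0}
    - {"dx":0,"dy":0,"dz":0.08,"wx":0,"wy":0,"wz":0}
    - {"dx":0,"dy":0,"dz":0.08,"wx":0,"wy":0,"wz":0}
    - {"dx":0,"dy":0,"dz":0.08,"wx":0,"wy":0,"wz":0}
    - {"dx":0,"dy":0,"dz":0,"wx":0,"wy":0,"wz":0}
    - {"dx":0,"dy":0,"dz":0,"wx":0,"wy":0,"wz":0}

```text
time: 9.17
ee_pos: [612.7, -50.4, 124.2]
orientation: [[-0.022, 1.0, -0.0], [1.0, 0.022, 0.0], [0.0, -0.0, -1.0]]
wrist_force: [2.0, 0.2, -4.6]
width: 13.3
grip_force: 30.0
```

carry_out:
  hand: 5
  moves:
    - {"dx":0,"dy":0,"dz":0.025,"wx":0,"wy":0,"wz":0}
    - {"dx":0,"dy":0,"dz":0.025,"wx":0,"wy":0,"wz":0}
    - {"dx":0,"dy":0,"dz":0,"wx":0,"wy":0,"wz":0}

```text
time: 9.42
ee_pos: [612.7, -50.4, 122.6]
orientation: [[-0.022, 1.0, 0.0], [1.0, 0.022, -0.0], [-0.0, 0.0, -1.0]]
wrist_force: [2.1, 1.1, -3.1]
width: 13.5
grip_force: 30.0
```

carry_out:
  hand: 5
  moves:
    - {"dx":0,"dy":0,"dz":0.025,"wx":0,"wy":0,"wz":0}
    - {"dx":0,"dy":0,"dz":0.025,"wx":0,"wy":0,"wz":0}
    - {"dx":0,"dy":0,"dz":0.025,"wx":0,"wy":0,"wz":0}
    - {"dx":0,"dy":0,"dz":0,"wx":0,"wy":0,"wz":0}

```text
time: 9.75
ee_pos: [612.7, -50.4, 119.4]
orientation: [[-0.022, 1.0, 0.0], [1.0, 0.022, -0.0], [-0.0, 0.0, -1.0]]
wrist_force: [0.7, 1.7, -3.0]
width: 13.7
grip_force: 30.0
```

carry_out:
  hand: 5
  moves:
    - {"dx":0,"dy":0,"dz":0.02,"wx":0,"wy":0,"wz":0}
    - {"dx":0,"dy":0,"dz":0,"wx":0,"wy":0,"wz":0}
    - {"dx":0,"dy":0,"dz":0,"wx":0,"wy":0,"wz":0}

```text
time: 10.0
ee_pos: [612.7, -50.4, 118.7]
orientation: [[-0.022, 1.0, 0.0], [1.0, 0.022, -0.0], [-0.0, 0.0, -1.0]]
wrist_force: [2.6, -0.4, -3.1]
width: 13.7
grip_force: 30.0
```

carry_out:
  hand: 5
  moves:
    - {"dx":0,"dy":0,"dz":0.025,"wx":0,"wy":0,"wz":0}
    - {"dx":0,"dy":0,"dz":0,"wx":0,"wy":0,"wz":0}
    - {"dx":0,"dy":0,"dz":0,"wx":0,"wy":0,"wz":0}

```text
time: 10.25
ee_pos: [612.8, -50.6, 118.0]
orientation: [[-0.022, 1.0, 0.0], [1.0, 0.022, -0.0], [-0.0, 0.0, -1.0]]
wrist_force: [2.3, -0.7, -1.0]
width: 13.9
grip_force: 30.0
```

carry_out:
  hand: 5
  moves:
    - {"dx":0,"dy":0,"dz":0.015,"wx":0,"wy":0,"wz":0}
    - {"dx":0,"dy":0,"dz":0,"wx":0,"wy":0,"wz":0}
    - {"dx":0,"dy":0,"dz":0,"wx":0,"wy":0,"wz":0}

```text
time: 10.5
ee_pos: [612.9, -50.6, 117.8]
orientation: [[-0.022, 1.0, 0.001], [1.0, 0.022, -0.0], [-0.0, 0.001, -1.0]]
wrist_force: [-0.1, -0.7, 3.4]
width: 13.8
grip_force: 30.0
```

carry_out:
  hand: 5
  moves:
    - {"dx":0,"dy":0,"dz":-0.01,"wx":0,"wy":0,"wz":0}
    - {"dx":0,"dy":0,"dz":0,"wx":0,"wy":0,"wz":0}

```text
time: 10.67
ee_pos: [612.9, -50.6, 117.9]
orientation: [[-0.022, 1.0, 0.001], [1.0, 0.022, -0.0], [-0.0, 0.001, -1.0]]
wrist_force: [0.9, -0.3, 2.0]
width: 13.6
grip_force: 30.0
```

carry_out:
  hand: 40
  moves:
    - {"dx":0,"dy":0,"dz":0,"wx":0,"wy":0,"wz":0}
    - {"dx":0,"dy":0,"dz":0,"wx":0,"wy":0,"wz":0}
    - {"dx":0,"dy":0,"dz":0,"wx":0,"wy":0,"wz":0}
    - {"dx":0,"dy":0,"dz":0,"wx":0,"wy":0,"wz":0}
    - {"dx":0,"dy":0,"dz":0,"wx":0,"wy":0,"wz":0}
    - {"dx":0,"dy":0,"dz":0,"wx":0,"wy":0,"wz":0}

```text
time: 11.17
ee_pos: [612.4, -50.3, 117.3]
orientation: [[-0.022, 1.0, -0.001], [1.0, 0.022, 0.0], [0.0, -0.001, -1.0]]
wrist_force: [0.7, 0.7, 0.4]
width: 38.3
grip_force: 0.0
```

carry_out:
  hand: 40
  moves:
    - {"dx":0,"dy":0,"dz":-0.3,"wx":0,"wy":0,"wz":0}
    - {"dx":0,"dy":0,"dz":-1,"wx":0,"wy":0,"wz":0}
    - {"dx":0,"dy":0,"dz":-1,"wx":0,"wy":0,"wz":0}
    - {"dx":0,"dy":0,"dz":-0.5,"wx":0,"wy":0,"wz":0}
    - {"dx":0,"dy":0,"dz":0,"wx":0,"wy":0,"wz":0}
    - {"dx":0,"dy":0,"dz":0,"wx":0,"wy":0,"wz":0}

```text
time: 11.67
ee_pos: [613.9, -50.6, 232.7]
orientation: [[-0.022, 1.0, 0.005], [1.0, 0.022, -0.001], [-0.001, 0.005, -1.0]]
wrist_force: [-0.7, 0.0, -0.5]
width: 39.9
grip_force: 0.0
```

```bash
python3 -c "
from go import to
to([612,-50.2,116],91.26)
from station import eyes
import cv2,numpy as np
b=eyes.get_image('scene')[205:285,255:390,::-1]
cv2.imwrite('pics/f.png',cv2.resize(b,(783,464),interpolation=2))"
```

```text
t 11.67 pos [613.9 -50.6 232.7] head 91.26 zax [ 0.0049 -0.001  -1.    ] F [-0.66  0.02 -0.54] w 39.9 q [-12.  11.  88.   0.  80. -13.]
d [ 0.015 -0.062  2.917] wz rad 0.0
```

View pics/f.png

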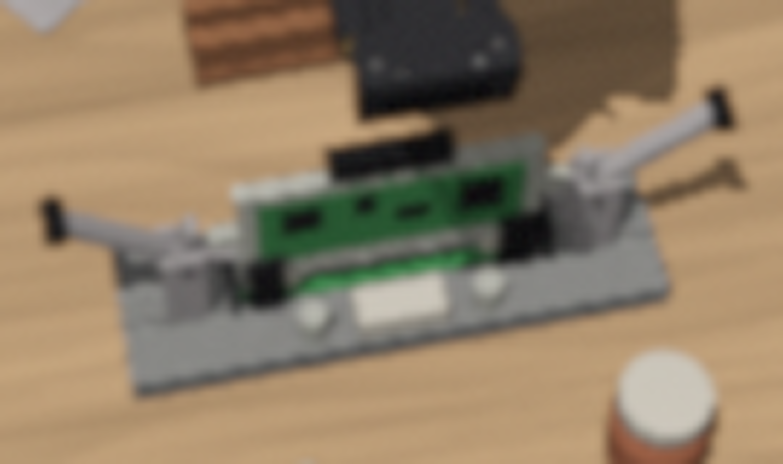

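The module stands in the slot on its ears. The levers are still out, with knobs at (52,221) and (720,108). Now I shut the fingers and go outside the left knob.

carry_out:
  hand: 0
  moves:
    - {"dx":0.4,"dy":0,"dz":0,"wx":0,"wy":0,"wz":0}
    - {"dx":0.8,"dy":0,"dz":0,"wx":0,"wy":0,"wz":0}
    - {"dx":0.9,"dy":0,"dz":0,"wx":0,"wy":0,"wz":0}
    - {"dx":0.9,"dy":0,"dz":0,"wx":0,"wy":0,"wz":0}
    - {"dx":0.9,"dy":0,"dz":0,"wx":0,"wy":0,"wz":0}
    - {"dx":0.8,"dy":0,"dz":0,"wx":0,"wy":0,"wz":0}
    - {"dx":0.5,"dy":0,"dz":0,"wx":0,"wy":0,"wz":0}
    - {"dx":0.3,"dy":0,"dz":0,"wx":0,"wy":0,"wz":0}

```text
time: 12.38
ee_pos: [606.1, 172.1, 227.3]
orientation: [[-0.024, 1.0, -0.004], [1.0, 0.024, 0.0], [0.0, -0.004, -1.0]]
wrist_force: [0.3, 0.2, -0.2]
width: 1.6
grip_force: 0.0
```

carry_out:
  hand: 0
  moves:
    - {"dx":0,"dy":0,"dz":0.5,"wx":0,"wy":0,"wz":0}
    - {"dx":0,"dy":0,"dz":0.8,"wx":0,"wy":0,"wz":0}
    - {"dx":0,"dy":0,"dz":0.8,"wx":0,"wy":0,"wz":0}
    - {"dx":0,"dy":0,"dz":0.5,"wx":0,"wy":0,"wz":0}
    - {"dx":0,"dy":0,"dz":0.2,"wx":0,"wy":0,"wz":0}
    - {"dx":0,"dy":0,"dz":0,"wx":0,"wy":0,"wz":0}
    - {"dx":0,"dy":0,"dz":0,"wx":0,"wy":0,"wz":0}

```text
time: 12.97
ee_pos: [607.8, 169.1, 117.5]
orientation: [[-0.022, 1.0, -0.001], [1.0, 0.022, -0.0], [-0.0, -0.001, -1.0]]
wrist_force: [0.6, 0.2, -0.3]
width: 0.4
grip_force: 0.0
```

```bash
cat > lev.py <<'E'
from station import ctrl
import numpy as np
# chassis-frame TCP, and tangential (inward) reaction at the knob for side sg
def st(sg,off=17,zt=8):
    o=ctrl.observe(); p=o["ee_pos"]-[612.8,-50.2,0]; c,s=np.cos(.022),np.sin(.022)
    y=-s*p[0]+c*p[1]; x=c*p[0]+s*p[1]; z=p[2]; F=o["wrist_force"]; fy=-s*F[0]+c*F[1]
    a=np.arcsin(np.clip((sg*y-off-115)/85,-1,1))
    T=sg*fy*np.cos(a)-F[2]*np.sin(a)
    print("t %.2f x %.1f y %.1f z %.1f head %.2f | Fy %.2f Fz %.2f | lever~%.3f knob z %.1f tip below %.1f T %.2f"%(o["time"],x,y,z,np.degrees(np.arctan2(o["orientation"][1][0],o["orientation"][0][0])),fy,F[2],a+.45,76.5+85*np.cos(a),76.5+85*np.cos(a)-z,T))
E
python3 -c "
from lev import st;st(1)"
```

```text
t 12.97 x -0.2 y 219.4 z 117.5 head 91.23 | Fy 0.18 Fz -0.34 | lever~2.021 knob z 76.5 tip below -41.0 T 0.34
```

carry_out:
  hand: 0
  moves:
    - {"dx":-0.2,"dy":0,"dz":0,"wx":0,"wy":0,"wz":0}
    - {"dx":-0.2,"dy":0,"dz":0,"wx":0,"wy":0,"wz":0}
    - {"dx":0,"dy":0,"dz":0,"wx":0,"wy":0,"wz":0}
    - {"dx":-0.05,"dy":0,"dz":0,"wx":0,"wy":0,"wz":0}
    - {"dx":0,"dy":0,"dz":0,"wx":0,"wy":0,"wz":0}

```text
time: 13.38
ee_pos: [608.7, 151.0, 118.4]
orientation: [[-0.021, 1.0, 0.001], [1.0, 0.021, 0.0], [0.0, 0.001, -1.0]]
wrist_force: [0.2, 0.7, -0.0]
width: 0.4
grip_force: 0.0
```

carry_out:
  hand: 0
  moves:
    - {"dx":-0.05,"dy":0,"dz":0,"wx":0,"wy":0,"wz":0}
    - {"dx":0,"dy":0,"dz":0,"wx":0,"wy":0,"wz":0}
    - {"dx":0,"dy":0,"dz":0,"wx":0,"wy":0,"wz":0}

```text
time: 13.63
ee_pos: [608.2, 149.6, 117.6]
orientation: [[-0.022, 1.0, 0.0], [1.0, 0.022, -0.0], [-0.0, 0.0, -1.0]]
wrist_force: [-0.1, -0.9, 0.4]
width: 0.2
grip_force: 0.0
```

carry_out:
  hand: 0
  moves:
    - {"dx":-0.05,"dy":0,"dz":0,"wx":0,"wy":0,"wz":0}
    - {"dx":0,"dy":0,"dz":0,"wx":0,"wy":0,"wz":0}
    - {"dx":0,"dy":0,"dz":0,"wx":0,"wy":0,"wz":0}

```text
time: 13.88
ee_pos: [608.3, 149.1, 117.9]
orientation: [[-0.022, 1.0, 0.0], [1.0, 0.022, 0.002], [0.002, 0.0, -1.0]]
wrist_force: [-0.2, 4.8, 2.0]
width: 0.4
grip_force: 2.5
```

```bash
python3 -c "
from lev import st;st(1)"
```

```text
t 13.88 x -0.1 y 199.3 z 117.9 head 91.28 | Fy 4.81 Fz 2.01 | lever~1.364 knob z 128.4 tip below 10.5 T 1.34
```

carry_out:
  hand: 0
  moves:
    - {"dx":-0.08,"dy":0,"dz":-0.09,"wx":0,"wy":0,"wz":0}
    - {"dx":-0.08,"dy":0,"dz":-0.09,"wx":0,"wy":0,"wz":0}
    - {"dx":-0.08,"dy":0,"dz":-0.07,"wx":0,"wy":0,"wz":0}
    - {"dx":-0.08,"dy":0,"dz":-0.07,"wx":0,"wy":0,"wz":0}
    - {"dx":-0.085,"dy":0,"dz":-0.065,"wx":0,"wy":0,"wz":0}
    - {"dx":-0.085,"dy":0,"dz":-0.065,"wx":0,"wy":0,"wz":0}
    - {"dx":0,"dy":0,"dz":0,"wx":0,"wy":0,"wz":0}
    - {"dx":0,"dy":0,"dz":0,"wx":0,"wy":0,"wz":0}

```text
time: 14.55
ee_pos: [609.4, 129.4, 136.8]
orientation: [[-0.023, 1.0, 0.002], [1.0, 0.023, 0.002], [0.002, 0.002, -1.0]]
wrist_force: [-0.3, 5.9, 4.8]
width: 0.4
grip_force: 2.7
```

```bash
python3 -c "
from lev import st;st(1)"
```

```text
t 14.55 x 0.6 y 179.6 z 136.8 head 91.29 | Fy 5.87 Fz 4.81 | lever~1.045 knob z 146.9 tip below 10.1 T 2.17
```

carry_out:
  hand: 0
  moves:
    - {"dx":-0.09,"dy":0,"dz":-0.065,"wx":0,"wy":0,"wz":0}
    - {"dx":-0.09,"dy":0,"dz":-0.065,"wx":0,"wy":0,"wz":0}
    - {"dx":-0.095,"dy":0,"dz":-0.055,"wx":0,"wy":0,"wz":0}
    - {"dx":-0.095,"dy":0,"dz":-0.055,"wx":0,"wy":0,"wz":0}
    - {"dx":0,"dy":0,"dz":0,"wx":0,"wy":0,"wz":0}
    - {"dx":0,"dy":0,"dz":0,"wx":0,"wy":0,"wz":0}

```text
time: 15.05
ee_pos: [609.2, 112.9, 145.2]
orientation: [[-0.022, 1.0, 0.0], [1.0, 0.022, -0.0], [-0.0, 0.0, -1.0]]
wrist_force: [0.9, 2.3, 1.7]
width: 0.3
grip_force: 1.2
```

```bash
python3 -c "
from lev import st;st(1)"
```

```text
t 15.05 x -0.1 y 163.1 z 145.2 head 91.24 | Fy 2.25 Fz 1.73 | lever~0.825 knob z 155.6 tip below 10.4 T 1.46
```

carry_out:
  hand: 0
  moves:
    - {"dx":0.3,"dy":0,"dz":0,"wx":0,"wy":0,"wz":0}
    - {"dx":0,"dy":0,"dz":-0.6,"wx":0,"wy":0,"wz":0}
    - {"dx":0,"dy":0,"dz":-0.9,"wx":0,"wy":0,"wz":0}
    - {"dx":0,"dy":0,"dz":-0.6,"wx":0,"wy":0,"wz":0}
    - {"dx":-0.8,"dy":0,"dz":0,"wx":0,"wy":0,"wz":0}
    - {"dx":-0.9,"dy":0,"dz":0,"wx":0,"wy":0,"wz":0}
    - {"dx":-0.9,"dy":0,"dz":0,"wx":0,"wy":0,"wz":0}
    - {"dx":-0.9,"dy":0,"dz":0,"wx":0,"wy":0,"wz":0}

```text
time: 15.72
ee_pos: [611.2, -15.7, 228.4]
orientation: [[-0.023, 1.0, -0.001], [1.0, 0.023, -0.001], [-0.001, -0.002, -1.0]]
wrist_force: [0.4, -0.1, -0.4]
width: 0.5
grip_force: 0.0
```

carry_out:
  hand: 0
  moves:
    - {"dx":-0.9,"dy":0,"dz":0,"wx":0,"wy":0,"wz":0}
    - {"dx":-0.9,"dy":0,"dz":0,"wx":0,"wy":0,"wz":0}
    - {"dx":-0.9,"dy":0,"dz":0,"wx":0,"wy":0,"wz":0}
    - {"dx":-0.9,"dy":0,"dz":0,"wx":0,"wy":0,"wz":0}
    - {"dx":-0.9,"dy":0,"dz":0,"wx":0,"wy":0,"wz":0}
    - {"dx":-0.9,"dy":0,"dz":0,"wx":0,"wy":0,"wz":0}
    - {"dx":-0.8,"dy":0,"dz":0,"wx":0,"wy":0,"wz":0}
    - {"dx":-0.2,"dy":0,"dz":0,"wx":0,"wy":0,"wz":0}

```text
time: 16.38
ee_pos: [616.3, -275.6, 227.7]
orientation: [[-0.018, 1.0, -0.002], [1.0, 0.018, -0.002], [-0.002, -0.002, -1.0]]
wrist_force: [0.0, -0.0, -0.9]
width: 0.4
grip_force: 0.0
```

carry_out:
  hand: 0
  moves:
    - {"dx":0,"dy":0,"dz":0,"wx":0,"wy":0,"wz":0}
    - {"dx":0,"dy":0,"dz":0,"wx":0,"wy":0,"wz":0}
    - {"dx":0,"dy":0,"dz":0,"wx":0,"wy":0,"wz":0}

```text
time: 16.63
ee_pos: [617.5, -269.0, 228.6]
orientation: [[-0.023, 1.0, -0.001], [1.0, 0.023, 0.001], [0.001, -0.001, -1.0]]
wrist_force: [0.7, 0.9, -0.8]
width: 0.7
grip_force: 0.0
```

```bash
python3 -c "
from lev import st;st(-1)"
```

```text
t 16.63 x -0.1 y -218.8 z 228.6 head 91.32 | Fy 0.92 Fz -0.78 | lever~2.021 knob z 76.5 tip below -152.1 T 0.78
```

carry_out:
  hand: 0
  moves:
    - {"dx":0,"dy":0,"dz":0.5,"wx":0,"wy":0,"wz":0}
    - {"dx":0,"dy":0,"dz":0.8,"wx":0,"wy":0,"wz":0}
    - {"dx":0,"dy":0,"dz":0.8,"wx":0,"wy":0,"wz":0}
    - {"dx":0,"dy":0,"dz":0.45,"wx":0,"wy":0,"wz":0}
    - {"dx":0,"dy":0,"dz":0.15,"wx":0,"wy":0,"wz":0}
    - {"dx":0.2,"dy":0,"dz":0,"wx":0,"wy":0,"wz":0}
    - {"dx":0.2,"dy":0,"dz":0,"wx":0,"wy":0,"wz":0}
    - {"dx":0,"dy":0,"dz":0,"wx":0,"wy":0,"wz":0}

```text
time: 17.3
ee_pos: [618.6, -252.7, 123.5]
orientation: [[-0.024, 1.0, 0.003], [1.0, 0.024, -0.001], [-0.001, 0.003, -1.0]]
wrist_force: [0.3, -0.8, 0.1]
width: 0.3
grip_force: 0.0
```

carry_out:
  hand: 0
  moves:
    - {"dx":0.05,"dy":0,"dz":0,"wx":0,"wy":0,"wz":0}
    - {"dx":0.05,"dy":0,"dz":0,"wx":0,"wy":0,"wz":0}
    - {"dx":0,"dy":0,"dz":0,"wx":0,"wy":0,"wz":0}
    - {"dx":0,"dy":0,"dz":0,"wx":0,"wy":0,"wz":0}

```text
time: 17.63
ee_pos: [617.4, -250.9, 121.9]
orientation: [[-0.022, 1.0, 0.001], [1.0, 0.022, -0.001], [-0.001, 0.001, -1.0]]
wrist_force: [0.4, 0.6, -0.8]
width: 0.6
grip_force: 0.0
```

```bash
python3 -c "
from lev import st;st(-1)"
```

```text
t 17.63 x 0.1 y -200.8 z 121.9 head 91.26 | Fy 0.60 Fz -0.85 | lever~1.393 knob z 126.5 tip below 4.5 T 0.33
```

carry_out:
  hand: 0
  moves:
    - {"dx":0.05,"dy":0,"dz":0.05,"wx":0,"wy":0,"wz":0}
    - {"dx":0.05,"dy":0,"dz":0,"wx":0,"wy":0,"wz":0}
    - {"dx":0.08,"dy":0,"dz":-0.09,"wx":0,"wy":0,"wz":0}
    - {"dx":0.08,"dy":0,"dz":-0.09,"wx":0,"wy":0,"wz":0}
    - {"dx":0.08,"dy":0,"dz":-0.075,"wx":0,"wy":0,"wz":0}
    - {"dx":0.08,"dy":0,"dz":-0.075,"wx":0,"wy":0,"wz":0}
    - {"dx":0,"dy":0,"dz":0,"wx":0,"wy":0,"wz":0}
    - {"dx":0,"dy":0,"dz":0,"wx":0,"wy":0,"wz":0}

```text
time: 18.3
ee_pos: [617.5, -236.3, 134.1]
orientation: [[-0.021, 1.0, 0.003], [1.0, 0.021, -0.004], [-0.004, 0.003, -1.0]]
wrist_force: [-0.6, -4.7, 3.7]
width: 0.3
grip_force: 2.6
```

```bash
python3 -c "
from lev import st;st(-1)"
```

```text
t 18.30 x 0.6 y -186.1 z 134.1 head 91.21 | Fy -4.66 Fz 3.67 | lever~1.140 knob z 142.0 tip below 7.9 T 1.26
```

Pushing. I continue from lean 0.69 to 0.3.

carry_out:
  hand: 0
  moves:
    - {"dx":0.085,"dy":0,"dz":-0.07,"wx":0,"wy":0,"wz":0}
    - {"dx":0.085,"dy":0,"dz":-0.065,"wx":0,"wy":0,"wz":0}
    - {"dx":0.09,"dy":0,"dz":-0.06,"wx":0,"wy":0,"wz":0}
    - {"dx":0.09,"dy":0,"dz":-0.055,"wx":0,"wy":0,"wz":0}
    - {"dx":0.095,"dy":0,"dz":-0.05,"wx":0,"wy":0,"wz":0}
    - {"dx":0.095,"dy":0,"dz":-0.05,"wx":0,"wy":0,"wz":0}
    - {"dx":0,"dy":0,"dz":0,"wx":0,"wy":0,"wz":0}
    - {"dx":0,"dy":0,"dz":0,"wx":0,"wy":0,"wz":0}

```text
time: 18.97
ee_pos: [616.4, -212.3, 146.5]
orientation: [[-0.022, 1.0, 0.0], [1.0, 0.022, -0.0], [-0.0, 0.0, -1.0]]
wrist_force: [0.3, -1.6, 1.8]
width: 0.1
grip_force: 1.6
```

```bash
python3 -c "
from lev import st;st(-1)"
```

```text
t 18.97 x -0.0 y -162.1 z 146.5 head 91.27 | Fy -1.57 Fz 1.78 | lever~0.812 knob z 156.0 tip below 9.5 T 0.84
```

carry_out:
  hand: 0
  moves:
    - {"dx":0.08,"dy":0,"dz":-0.04,"wx":0,"wy":0,"wz":0}
    - {"dx":0.08,"dy":0,"dz":-0.04,"wx":0,"wy":0,"wz":0}
    - {"dx":0.08,"dy":0,"dz":-0.035,"wx":0,"wy":0,"wz":0}
    - {"dx":0.08,"dy":0,"dz":-0.03,"wx":0,"wy":0,"wz":0}
    - {"dx":0,"dy":0,"dz":0,"wx":0,"wy":0,"wz":0}
    - {"dx":0,"dy":0,"dz":0,"wx":0,"wy":0,"wz":0}

```text
time: 19.47
ee_pos: [615.5, -198.7, 151.6]
orientation: [[-0.022, 1.0, -0.001], [1.0, 0.022, 0.001], [0.001, -0.001, -1.0]]
wrist_force: [0.3, -1.2, -0.6]
width: 0.8
grip_force: 0.6
```

```bash
python3 -c "
from lev import st;st(-1)"
```

```text
t 19.47 x -0.6 y -148.6 z 151.6 head 91.29 | Fy -1.23 Fz -0.56 | lever~0.646 knob z 159.9 tip below 8.3 T 1.32
```

carry_out:
  hand: 0
  moves:
    - {"dx":0.07,"dy":0,"dz":-0.025,"wx":0,"wy":0,"wz":0}
    - {"dx":0.07,"dy":0,"dz":-0.02,"wx":0,"wy":0,"wz":0}
    - {"dx":0.07,"dy":0,"dz":-0.02,"wx":0,"wy":0,"wz":0}
    - {"dx":0.07,"dy":0,"dz":-0.01,"wx":0,"wy":0,"wz":0}
    - {"dx":0,"dy":0,"dz":0,"wx":0,"wy":0,"wz":0}
    - {"dx":0,"dy":0,"dz":0,"wx":0,"wy":0,"wz":0}

```text
time: 19.97
ee_pos: [615.5, -187.8, 155.1]
orientation: [[-0.022, 1.0, -0.001], [1.0, 0.022, 0.001], [0.001, -0.001, -1.0]]
wrist_force: [-0.3, -1.7, -0.9]
width: 0.3
grip_force: 1.2
```

```bash
python3 -c "
from lev import st;st(-1)"
```

```text
t 19.97 x -0.4 y -137.7 z 155.1 head 91.28 | Fy -1.67 Fz -0.92 | lever~0.517 knob z 161.3 tip below 6.2 T 1.72
```

carry_out:
  hand: 0
  moves:
    - {"dx":0.06,"dy":0,"dz":0,"wx":0,"wy":0,"wz":0}
    - {"dx":0.06,"dy":0,"dz":0,"wx":0,"wy":0,"wz":0}
    - {"dx":0.06,"dy":0,"dz":0,"wx":0,"wy":0,"wz":0}
    - {"dx":0,"dy":0,"dz":0,"wx":0,"wy":0,"wz":0}
    - {"dx":0,"dy":0,"dz":0,"wx":0,"wy":0,"wz":0}

```text
time: 20.38
ee_pos: [615.4, -181.2, 155.5]
orientation: [[-0.022, 1.0, -0.0], [1.0, 0.022, -0.0], [-0.0, -0.0, -1.0]]
wrist_force: [-3.0, -4.2, 0.2]
width: -0.1
grip_force: 1.8
```

carry_out:
  hand: 0
  moves:
    - {"dx":0.06,"dy":0,"dz":0,"wx":0,"wy":0,"wz":0}
    - {"dx":0.06,"dy":0,"dz":0,"wx":0,"wy":0,"wz":0}
    - {"dx":0,"dy":0,"dz":0,"wx":0,"wy":0,"wz":0}
    - {"dx":0,"dy":0,"dz":0,"wx":0,"wy":0,"wz":0}

```text
time: 20.72
ee_pos: [615.4, -176.4, 155.5]
orientation: [[-0.022, 1.0, 0.0], [1.0, 0.022, -0.0], [-0.0, 0.0, -1.0]]
wrist_force: [-3.2, -4.3, 1.6]
width: 0.5
grip_force: 1.9
```

```bash
python3 -c "
from lev import st;st(-1)"
```

```text
t 20.72 x -0.2 y -126.3 z 155.5 head 91.26 | Fy -4.22 Fz 1.59 | lever~0.383 knob z 161.3 tip below 5.8 T 4.32
```

carry_out:
  hand: 0
  moves:
    - {"dx":0.05,"dy":0,"dz":0,"wx":0,"wy":0,"wz":0}
    - {"dx":0.05,"dy":0,"dz":0.01,"wx":0,"wy":0,"wz":0}
    - {"dx":0,"dy":0,"dz":0,"wx":0,"wy":0,"wz":0}
    - {"dx":0,"dy":0,"dz":0,"wx":0,"wy":0,"wz":0}

```text
time: 21.05
ee_pos: [615.5, -172.5, 155.3]
orientation: [[-0.022, 1.0, 0.001], [1.0, 0.022, -0.0], [-0.0, 0.001, -1.0]]
wrist_force: [-2.4, -3.4, 1.3]
width: 0.9
grip_force: 2.0
```

carry_out:
  hand: 0
  moves:
    - {"dx":0.05,"dy":0,"dz":0.01,"wx":0,"wy":0,"wz":0}
    - {"dx":0.05,"dy":0,"dz":0.01,"wx":0,"wy":0,"wz":0}
    - {"dx":0,"dy":0,"dz":0,"wx":0,"wy":0,"wz":0}
    - {"dx":0,"dy":0,"dz":0,"wx":0,"wy":0,"wz":0}

```text
time: 21.38
ee_pos: [615.8, -168.4, 154.5]
orientation: [[-0.022, 1.0, 0.001], [1.0, 0.022, -0.0], [-0.0, 0.001, -1.0]]
wrist_force: [-0.7, -4.3, 2.9]
width: 0.3
grip_force: 1.9
```

```bash
python3 -c "
from lev import st;st(-1)"
```

```text
t 21.38 x 0.4 y -118.3 z 154.5 head 91.26 | Fy -4.23 Fz 2.88 | lever~0.288 knob z 160.4 tip below 5.8 T 4.64
```

carry_out:
  hand: 0
  moves:
    - {"dx":-0.3,"dy":0,"dz":0,"wx":0,"wy":0,"wz":0}
    - {"dx":-0.1,"dy":0,"dz":-0.5,"wx":0,"wy":0,"wz":0}
    - {"dx":0,"dy":0,"dz":-0.9,"wx":0,"wy":0,"wz":0}
    - {"dx":0,"dy":0,"dz":-0.5,"wx":0,"wy":0,"wz":0}
    - {"dx":0.6,"dy":0,"dz":0,"wx":0,"wy":0,"wz":0}
    - {"dx":0.9,"dy":0,"dz":0,"wx":0,"wy":0,"wz":0}
    - {"dx":0.9,"dy":0,"dz":0,"wx":0,"wy":0,"wz":0}
    - {"dx":0.9,"dy":0,"dz":0,"wx":0,"wy":0,"wz":0}

```text
time: 22.05
ee_pos: [612.6, -51.1, 229.6]
orientation: [[-0.021, 1.0, -0.0], [1.0, 0.021, 0.002], [0.002, -0.0, -1.0]]
wrist_force: [-0.2, -0.2, 0.1]
width: 0.3
grip_force: 0.0
```

carry_out:
  hand: 0
  moves:
    - {"dx":0.9,"dy":0,"dz":0,"wx":0,"wy":0,"wz":0}
    - {"dx":0.9,"dy":0,"dz":0,"wx":0,"wy":0,"wz":0}
    - {"dx":0.9,"dy":0,"dz":0,"wx":0,"wy":0,"wz":0}
    - {"dx":0.9,"dy":0,"dz":0,"wx":0,"wy":0,"wz":0}
    - {"dx":0.8,"dy":0,"dz":0,"wx":0,"wy":0,"wz":0}
    - {"dx":0.25,"dy":0,"dz":0,"wx":0,"wy":0,"wz":0}
    - {"dx":0,"dy":0,"dz":0,"wx":0,"wy":0,"wz":0}
    - {"dx":0,"dy":0,"dz":0,"wx":0,"wy":0,"wz":0}

```text
time: 22.72
ee_pos: [608.5, 133.6, 229.5]
orientation: [[-0.023, 1.0, -0.001], [1.0, 0.023, 0.0], [0.0, -0.001, -1.0]]
wrist_force: [0.1, -0.1, -0.4]
width: 0.7
grip_force: 0.0
```

```bash
python3 -c "
from lev import st;st(1)
from station import eyes
import cv2,numpy as np
b=eyes.get_image('scene')[205:285,255:390,::-1]
cv2.imwrite('pics/g.png',cv2.resize(b,(783,464),interpolation=2))"
```

```text
t 22.72 x -0.2 y 183.9 z 229.5 head 91.34 | Fy -0.08 Fz -0.41 | lever~1.106 knob z 143.8 tip below -85.7 T 0.19
```

View pics/g.png

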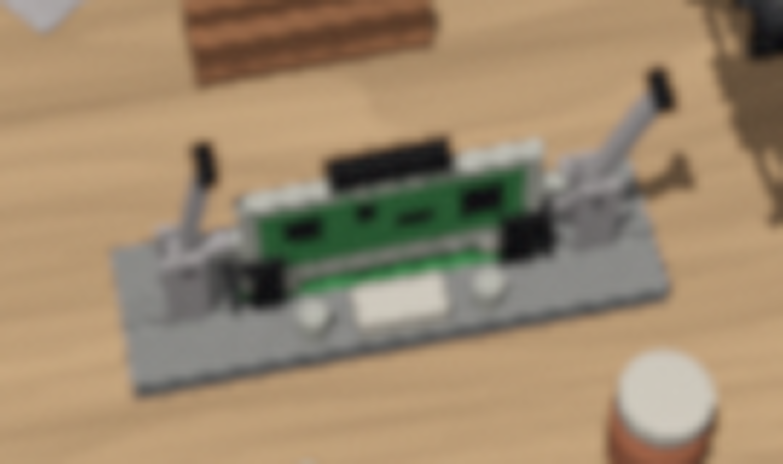

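The right lever is nearly upright with its knob at (203,165), and the left one is still partly out with its knob at (660,90). The module sits square. Now the left lever.

carry_out:
  hand: 0
  moves:
    - {"dx":0,"dy":0,"dz":0.5,"wx":0,"wy":0,"wz":0}
    - {"dx":0,"dy":0,"dz":0.8,"wx":0,"wy":0,"wz":0}
    - {"dx":0,"dy":0,"dz":0.6,"wx":0,"wy":0,"wz":0}
    - {"dx":0,"dy":0,"dz":0.17,"wx":0,"wy":0,"wz":0}
    - {"dx":-0.2,"dy":0,"dz":0,"wx":0,"wy":0,"wz":0}
    - {"dx":-0.2,"dy":0,"dz":0,"wx":0,"wy":0,"wz":0}
    - {"dx":-0.08,"dy":0,"dz":0,"wx":0,"wy":0,"wz":0}
    - {"dx":0,"dy":0,"dz":0,"wx":0,"wy":0,"wz":0}

```text
time: 23.43
ee_pos: [610.5, 112.9, 149.4]
orientation: [[-0.02, 1.0, 0.003], [1.0, 0.02, 0.0], [0.0, 0.003, -1.0]]
wrist_force: [0.2, 0.4, 0.1]
width: 0.8
grip_force: 0.0
```

carry_out:
  hand: 0
  moves:
    - {"dx":-0.07,"dy":0,"dz":-0.04,"wx":0,"wy":0,"wz":0}
    - {"dx":-0.07,"dy":0,"dz":-0.04,"wx":0,"wy":0,"wz":0}
    - {"dx":-0.08,"dy":0,"dz":-0.035,"wx":0,"wy":0,"wz":0}
    - {"dx":-0.08,"dy":0,"dz":-0.03,"wx":0,"wy":0,"wz":0}
    - {"dx":0,"dy":0,"dz":0,"wx":0,"wy":0,"wz":0}
    - {"dx":0,"dy":0,"dz":0,"wx":0,"wy":0,"wz":0}

```text
time: 23.93
ee_pos: [610.0, 102.8, 153.9]
orientation: [[-0.022, 1.0, 0.002], [1.0, 0.022, 0.001], [0.001, 0.002, -1.0]]
wrist_force: [1.1, 3.9, 3.3]
width: 0.9
grip_force: 2.0
```

```bash
python3 -c "
from lev import st;st(1)"
```

```text
t 23.93 x 0.5 y 153.0 z 153.9 head 91.28 | Fy 3.89 Fz 3.28 | lever~0.700 knob z 158.9 tip below 4.9 T 2.96
```

carry_out:
  hand: 0
  moves:
    - {"dx":-0.07,"dy":0,"dz":-0.01,"wx":0,"wy":0,"wz":0}
    - {"dx":-0.07,"dy":0,"dz":-0.01,"wx":0,"wy":0,"wz":0}
    - {"dx":-0.07,"dy":0,"dz":-0.01,"wx":0,"wy":0,"wz":0}
    - {"dx":-0.07,"dy":0,"dz":0,"wx":0,"wy":0,"wz":0}
    - {"dx":0,"dy":0,"dz":0,"wx":0,"wy":0,"wz":0}
    - {"dx":0,"dy":0,"dz":0,"wx":0,"wy":0,"wz":0}

```text
time: 24.43
ee_pos: [610.2, 92.3, 155.4]
orientation: [[-0.023, 1.0, 0.002], [1.0, 0.023, 0.001], [0.001, 0.002, -1.0]]
wrist_force: [0.9, 6.2, 4.3]
width: 0.3
grip_force: 3.0
```

carry_out:
  hand: 0
  moves:
    - {"dx":-0.06,"dy":0,"dz":-0.01,"wx":0,"wy":0,"wz":0}
    - {"dx":-0.06,"dy":0,"dz":-0.01,"wx":0,"wy":0,"wz":0}
    - {"dx":-0.06,"dy":0,"dz":0,"wx":0,"wy":0,"wz":0}
    - {"dx":0,"dy":0,"dz":0,"wx":0,"wy":0,"wz":0}
    - {"dx":0,"dy":0,"dz":0,"wx":0,"wy":0,"wz":0}

```text
time: 24.85
ee_pos: [610.2, 84.9, 156.0]
orientation: [[-0.023, 1.0, 0.002], [1.0, 0.023, 0.001], [0.001, 0.002, -1.0]]
wrist_force: [0.6, 5.5, 4.6]
width: 0.3
grip_force: 2.7
```

```bash
python3 -c "
from lev import st;st(1)"
```

```text
t 24.85 x 0.4 y 135.1 z 156.0 head 91.29 | Fy 5.53 Fz 4.64 | lever~0.486 knob z 161.4 tip below 5.4 T 5.36
```

carry_out:
  hand: 0
  moves:
    - {"dx":-0.05,"dy":0,"dz":-0.01,"wx":0,"wy":0,"wz":0}
    - {"dx":-0.05,"dy":0,"dz":-0.01,"wx":0,"wy":0,"wz":0}
    - {"dx":-0.05,"dy":0,"dz":0,"wx":0,"wy":0,"wz":0}
    - {"dx":0,"dy":0,"dz":0,"wx":0,"wy":0,"wz":0}
    - {"dx":0,"dy":0,"dz":0,"wx":0,"wy":0,"wz":0}

```text
time: 25.27
ee_pos: [610.3, 78.6, 156.6]
orientation: [[-0.022, 1.0, 0.001], [1.0, 0.022, 0.001], [0.001, 0.001, -1.0]]
wrist_force: [1.4, 5.1, 3.9]
width: 0.2
grip_force: 2.5
```

carry_out:
  hand: 0
  moves:
    - {"dx":-0.05,"dy":0,"dz":0,"wx":0,"wy":0,"wz":0}
    - {"dx":-0.05,"dy":0,"dz":0,"wx":0,"wy":0,"wz":0}
    - {"dx":-0.05,"dy":0,"dz":0,"wx":0,"wy":0,"wz":0}
    - {"dx":0,"dy":0,"dz":0,"wx":0,"wy":0,"wz":0}
    - {"dx":0,"dy":0,"dz":0,"wx":0,"wy":0,"wz":0}

```text
time: 25.68
ee_pos: [610.2, 72.2, 156.2]
orientation: [[-0.022, 1.0, 0.001], [1.0, 0.022, 0.0], [0.0, 0.001, -1.0]]
wrist_force: [1.2, 4.0, 2.2]
width: 0.6
grip_force: 2.2
```

```bash
python3 -c "
from lev import st;st(1)"
```

```text
t 25.68 x 0.1 y 122.5 z 156.2 head 91.27 | Fy 3.99 Fz 2.24 | lever~0.338 knob z 161.0 tip below 4.8 T 4.21
```

carry_out:
  hand: 0
  moves:
    - {"dx":-0.04,"dy":0,"dz":0.005,"wx":0,"wy":0,"wz":0}
    - {"dx":-0.04,"dy":0,"dz":0.005,"wx":0,"wy":0,"wz":0}
    - {"dx":-0.04,"dy":0,"dz":0.01,"wx":0,"wy":0,"wz":0}
    - {"dx":0,"dy":0,"dz":0,"wx":0,"wy":0,"wz":0}
    - {"dx":0,"dy":0,"dz":0,"wx":0,"wy":0,"wz":0}

```text
time: 26.1
ee_pos: [610.0, 67.2, 154.9]
orientation: [[-0.022, 1.0, -0.0], [1.0, 0.022, -0.0], [-0.0, -0.0, -1.0]]
wrist_force: [-0.1, 4.4, 2.0]
width: 0.3
grip_force: 2.1
```

carry_out:
  hand: 0
  moves:
    - {"dx":-0.03,"dy":0,"dz":0.005,"wx":0,"wy":0,"wz":0}
    - {"dx":-0.03,"dy":0,"dz":0.005,"wx":0,"wy":0,"wz":0}
    - {"dx":-0.03,"dy":0,"dz":0.01,"wx":0,"wy":0,"wz":0}
    - {"dx":0,"dy":0,"dz":0,"wx":0,"wy":0,"wz":0}
    - {"dx":0,"dy":0,"dz":0,"wx":0,"wy":0,"wz":0}

```text
time: 26.52
ee_pos: [610.1, 63.4, 154.0]
orientation: [[-0.022, 1.0, -0.0], [1.0, 0.022, -0.0], [-0.0, -0.0, -1.0]]
wrist_force: [-0.0, 4.2, 2.0]
width: 0.5
grip_force: 2.1
```

```bash
python3 -c "
from lev import st;st(1)"
```

```text
t 26.52 x -0.2 y 113.6 z 154.0 head 91.25 | Fy 4.16 Fz 1.96 | lever~0.232 knob z 159.5 tip below 5.5 T 4.49
```

carry_out:
  hand: 0
  moves:
    - {"dx":-0.03,"dy":0,"dz":0.005,"wx":0,"wy":0,"wz":0}
    - {"dx":-0.03,"dy":0,"dz":0.01,"wx":0,"wy":0,"wz":0}
    - {"dx":-0.03,"dy":0,"dz":0.005,"wx":0,"wy":0,"wz":0}
    - {"dx":0,"dy":0,"dz":0,"wx":0,"wy":0,"wz":0}
    - {"dx":0,"dy":0,"dz":0,"wx":0,"wy":0,"wz":0}

```text
time: 26.93
ee_pos: [610.2, 59.7, 153.2]
orientation: [[-0.022, 1.0, -0.0], [1.0, 0.022, -0.0], [-0.0, -0.0, -1.0]]
wrist_force: [0.5, 4.0, 2.1]
width: 0.5
grip_force: 1.9
```

carry_out:
  hand: 0
  moves:
    - {"dx":-0.03,"dy":0,"dz":0.01,"wx":0,"wy":0,"wz":0}
    - {"dx":-0.03,"dy":0,"dz":0.01,"wx":0,"wy":0,"wz":0}
    - {"dx":0,"dy":0,"dz":0,"wx":0,"wy":0,"wz":0}
    - {"dx":0,"dy":0,"dz":0,"wx":0,"wy":0,"wz":0}

```text
time: 27.27
ee_pos: [610.2, 57.4, 152.4]
orientation: [[-0.022, 1.0, -0.0], [1.0, 0.022, -0.0], [-0.0, -0.0, -1.0]]
wrist_force: [0.5, 3.9, 3.2]
width: 0.2
grip_force: 1.9
```

```bash
python3 -c "
from lev import st;st(1)"
```

```text
t 27.27 x -0.2 y 107.6 z 152.4 head 91.25 | Fy 3.90 Fz 3.22 | lever~0.159 knob z 157.9 tip below 5.5 T 4.66
```

carry_out:
  hand: 0
  moves:
    - {"dx":-0.03,"dy":0,"dz":0.01,"wx":0,"wy":0,"wz":0}
    - {"dx":-0.03,"dy":0,"dz":0.01,"wx":0,"wy":0,"wz":0}
    - {"dx":0,"dy":0,"dz":0,"wx":0,"wy":0,"wz":0}
    - {"dx":0,"dy":0,"dz":0,"wx":0,"wy":0,"wz":0}

```text
time: 27.6
ee_pos: [610.3, 55.0, 151.7]
orientation: [[-0.022, 1.0, -0.0], [1.0, 0.022, -0.0], [-0.0, -0.0, -1.0]]
wrist_force: [-0.2, 3.4, 3.0]
width: 0.3
grip_force: 1.8
```

carry_out:
  hand: 0
  moves:
    - {"dx":-0.03,"dy":0,"dz":0.01,"wx":0,"wy":0,"wz":0}
    - {"dx":-0.03,"dy":0,"dz":0.015,"wx":0,"wy":0,"wz":0}
    - {"dx":0,"dy":0,"dz":0,"wx":0,"wy":0,"wz":0}
    - {"dx":0,"dy":0,"dz":0,"wx":0,"wy":0,"wz":0}

```text
time: 27.93
ee_pos: [610.3, 52.6, 150.6]
orientation: [[-0.022, 1.0, -0.0], [1.0, 0.022, -0.0], [-0.0, -0.0, -1.0]]
wrist_force: [0.3, 4.2, 1.6]
width: 0.7
grip_force: 1.8
```

```bash
python3 -c "
from lev import st;st(1)"
```

```text
t 27.93 x -0.2 y 102.8 z 150.6 head 91.25 | Fy 4.18 Fz 1.65 | lever~0.099 knob z 156.3 tip below 5.7 T 4.49
```

carry_out:
  hand: 0
  moves:
    - {"dx":-0.03,"dy":0,"dz":0.015,"wx":0,"wy":0,"wz":0}
    - {"dx":-0.03,"dy":0,"dz":0.015,"wx":0,"wy":0,"wz":0}
    - {"dx":0,"dy":0,"dz":0,"wx":0,"wy":0,"wz":0}
    - {"dx":0,"dy":0,"dz":0,"wx":0,"wy":0,"wz":0}

```text
time: 28.27
ee_pos: [610.4, 50.2, 149.5]
orientation: [[-0.022, 1.0, 0.0], [1.0, 0.022, -0.0], [-0.0, 0.0, -1.0]]
wrist_force: [-0.2, 4.0, 2.7]
width: 0.6
grip_force: 1.9
```

carry_out:
  hand: 0
  moves:
    - {"dx":-0.03,"dy":0,"dz":0.015,"wx":0,"wy":0,"wz":0}
    - {"dx":-0.03,"dy":0,"dz":0.015,"wx":0,"wy":0,"wz":0}
    - {"dx":0,"dy":0,"dz":0,"wx":0,"wy":0,"wz":0}
    - {"dx":0,"dy":0,"dz":0,"wx":0,"wy":0,"wz":0}

```text
time: 28.6
ee_pos: [610.6, 47.8, 148.4]
orientation: [[-0.022, 1.0, 0.0], [1.0, 0.022, -0.0], [-0.0, 0.0, -1.0]]
wrist_force: [-0.3, 4.4, 3.7]
width: 0.4
grip_force: 2.2
```

```bash
python3 -c "
from lev import st;st(1)"
```

```text
t 28.60 x -0.1 y 98.1 z 148.4 head 91.26 | Fy 4.43 Fz 3.66 | lever~0.039 knob z 154.4 tip below 6.0 T 5.52
```

carry_out:
  hand: 0
  moves:
    - {"dx":-0.03,"dy":0,"dz":0.015,"wx":0,"wy":0,"wz":0}
    - {"dx":-0.03,"dy":0,"dz":0.015,"wx":0,"wy":0,"wz":0}
    - {"dx":0,"dy":0,"dz":0,"wx":0,"wy":0,"wz":0}
    - {"dx":0,"dy":0,"dz":0,"wx":0,"wy":0,"wz":0}

```text
time: 28.93
ee_pos: [610.7, 46.2, 147.7]
orientation: [[-0.022, 1.0, 0.001], [1.0, 0.022, 0.001], [0.001, 0.001, -1.0]]
wrist_force: [-0.9, 6.4, 6.7]
width: -0.0
grip_force: 3.7
```

carry_out:
  hand: 0
  moves:
    - {"dx":-0.025,"dy":0,"dz":0.015,"wx":0,"wy":0,"wz":0}
    - {"dx":-0.025,"dy":0,"dz":0.015,"wx":0,"wy":0,"wz":0}
    - {"dx":0,"dy":0,"dz":0,"wx":0,"wy":0,"wz":0}
    - {"dx":0,"dy":0,"dz":0,"wx":0,"wy":0,"wz":0}

```text
time: 29.27
ee_pos: [610.9, 45.1, 147.1]
orientation: [[-0.022, 1.0, 0.001], [1.0, 0.022, 0.002], [0.002, 0.001, -1.0]]
wrist_force: [-1.7, 10.0, 8.4]
width: 0.2
grip_force: 5.4
```

```bash
python3 -c "
from lev import st;st(1)"
```

```text
t 29.27 x 0.2 y 95.4 z 147.1 head 91.28 | Fy 10.03 Fz 8.42 | lever~0.004 knob z 153.2 tip below 6.1 T 12.68
```

Hard stop felt on the left at 12.7 N. I back off and do the right.

carry_out:
  hand: 0
  moves:
    - {"dx":0.3,"dy":0,"dz":0,"wx":0,"wy":0,"wz":0}
    - {"dx":0.1,"dy":0,"dz":-0.6,"wx":0,"wy":0,"wz":0}
    - {"dx":0,"dy":0,"dz":-0.9,"wx":0,"wy":0,"wz":0}
    - {"dx":0,"dy":0,"dz":-0.5,"wx":0,"wy":0,"wz":0}
    - {"dx":-0.6,"dy":0,"dz":0,"wx":0,"wy":0,"wz":0}
    - {"dx":-0.9,"dy":0,"dz":0,"wx":0,"wy":0,"wz":0}
    - {"dx":-0.9,"dy":0,"dz":0,"wx":0,"wy":0,"wz":0}
    - {"dx":-0.9,"dy":0,"dz":0,"wx":0,"wy":0,"wz":0}

```text
time: 29.93
ee_pos: [612.4, -74.1, 225.1]
orientation: [[-0.023, 1.0, -0.002], [1.0, 0.023, -0.002], [-0.002, -0.002, -1.0]]
wrist_force: [-0.5, -0.1, 0.1]
width: 0.1
grip_force: 0.0
```

carry_out:
  hand: 0
  moves:
    - {"dx":-0.9,"dy":0,"dz":0,"wx":0,"wy":0,"wz":0}
    - {"dx":-0.9,"dy":0,"dz":0,"wx":0,"wy":0,"wz":0}
    - {"dx":-0.9,"dy":0,"dz":0,"wx":0,"wy":0,"wz":0}
    - {"dx":-0.1,"dy":0,"dz":0,"wx":0,"wy":0,"wz":0}
    - {"dx":0,"dy":0,"dz":0,"wx":0,"wy":0,"wz":0}
    - {"dx":0,"dy":0,"dz":0,"wx":0,"wy":0,"wz":0}

```text
time: 30.43
ee_pos: [614.9, -184.5, 224.8]
orientation: [[-0.021, 1.0, -0.002], [1.0, 0.021, 0.0], [0.001, -0.002, -1.0]]
wrist_force: [-0.2, 0.9, -0.7]
width: 0.3
grip_force: 0.0
```

```bash
python3 -c "
from lev import st;st(-1)"
```

```text
t 30.43 x -0.9 y -134.4 z 224.8 head 91.18 | Fy 0.90 Fz -0.66 | lever~0.478 knob z 161.5 tip below -63.4 T -0.88
```

carry_out:
  hand: 0
  moves:
    - {"dx":0,"dy":0,"dz":0.4,"wx":0,"wy":0,"wz":0}
    - {"dx":0,"dy":0,"dz":0.7,"wx":0,"wy":0,"wz":0}
    - {"dx":0,"dy":0,"dz":0.5,"wx":0,"wy":0,"wz":0}
    - {"dx":0,"dy":0,"dz":0.15,"wx":0,"wy":0,"wz":0}
    - {"dx":0.2,"dy":0,"dz":0,"wx":0,"wy":0,"wz":0}
    - {"dx":0.12,"dy":0,"dz":0,"wx":0,"wy":0,"wz":0}
    - {"dx":0,"dy":0,"dz":0,"wx":0,"wy":0,"wz":0}
    - {"dx":0,"dy":0,"dz":0,"wx":0,"wy":0,"wz":0}

```text
time: 31.1
ee_pos: [616.5, -171.0, 158.1]
orientation: [[-0.023, 1.0, 0.003], [1.0, 0.023, -0.001], [-0.001, 0.003, -1.0]]
wrist_force: [0.7, 0.9, 0.4]
width: 0.3
grip_force: 0.0
```

carry_out:
  hand: 0
  moves:
    - {"dx":0.05,"dy":0,"dz":0,"wx":0,"wy":0,"wz":0}
    - {"dx":0.05,"dy":0,"dz":0,"wx":0,"wy":0,"wz":0}
    - {"dx":0.03,"dy":0,"dz":0.005,"wx":0,"wy":0,"wz":0}
    - {"dx":0,"dy":0,"dz":0,"wx":0,"wy":0,"wz":0}
    - {"dx":0,"dy":0,"dz":0,"wx":0,"wy":0,"wz":0}

```text
time: 31.52
ee_pos: [615.8, -167.3, 156.7]
orientation: [[-0.022, 1.0, 0.002], [1.0, 0.022, -0.001], [-0.002, 0.002, -1.0]]
wrist_force: [0.2, -3.5, 3.0]
width: 0.9
grip_force: 2.0
```

```bash
python3 -c "
from lev import st;st(-1)"
```

```text
t 31.52 x 0.4 y -117.1 z 156.7 head 91.23 | Fy -3.54 Fz 2.96 | lever~0.274 knob z 160.2 tip below 3.5 T 4.00
```

carry_out:
  hand: 0
  moves:
    - {"dx":0.03,"dy":0,"dz":0.02,"wx":0,"wy":0,"wz":0}
    - {"dx":0.03,"dy":0,"dz":0.02,"wx":0,"wy":0,"wz":0}
    - {"dx":0.03,"dy":0,"dz":0.02,"wx":0,"wy":0,"wz":0}
    - {"dx":0,"dy":0,"dz":0,"wx":0,"wy":0,"wz":0}
    - {"dx":0,"dy":0,"dz":0,"wx":0,"wy":0,"wz":0}

```text
time: 31.93
ee_pos: [615.1, -162.7, 153.2]
orientation: [[-0.022, 1.0, -0.0], [1.0, 0.022, 0.0], [0.0, -0.0, -1.0]]
wrist_force: [-0.1, -3.1, 1.9]
width: 0.4
grip_force: 2.0
```

carry_out:
  hand: 0
  moves:
    - {"dx":0.03,"dy":0,"dz":0.015,"wx":0,"wy":0,"wz":0}
    - {"dx":0.03,"dy":0,"dz":0.015,"wx":0,"wy":0,"wz":0}
    - {"dx":0,"dy":0,"dz":0,"wx":0,"wy":0,"wz":0}
    - {"dx":0,"dy":0,"dz":0,"wx":0,"wy":0,"wz":0}

```text
time: 32.27
ee_pos: [615.0, -160.2, 152.0]
orientation: [[-0.022, 1.0, -0.0], [1.0, 0.022, 0.0], [0.0, -0.0, -1.0]]
wrist_force: [0.5, -3.6, 2.4]
width: 0.5
grip_force: 1.9
```

```bash
python3 -c "
from lev import st;st(-1)"
```

```text
t 32.27 x -0.2 y -110.0 z 152.0 head 91.27 | Fy -3.57 Fz 2.44 | lever~0.188 knob z 158.6 tip below 6.6 T 4.08
```

carry_out:
  hand: 0
  moves:
    - {"dx":0.03,"dy":0,"dz":0.01,"wx":0,"wy":0,"wz":0}
    - {"dx":0.03,"dy":0,"dz":0.01,"wx":0,"wy":0,"wz":0}
    - {"dx":0,"dy":0,"dz":0,"wx":0,"wy":0,"wz":0}
    - {"dx":0,"dy":0,"dz":0,"wx":0,"wy":0,"wz":0}

```text
time: 32.6
ee_pos: [615.0, -157.7, 151.3]
orientation: [[-0.022, 1.0, -0.0], [1.0, 0.022, 0.0], [0.0, -0.0, -1.0]]
wrist_force: [0.6, -3.6, 3.1]
width: 0.3
grip_force: 1.9
```

carry_out:
  hand: 0
  moves:
    - {"dx":0.03,"dy":0,"dz":0.01,"wx":0,"wy":0,"wz":0}
    - {"dx":0.03,"dy":0,"dz":0.01,"wx":0,"wy":0,"wz":0}
    - {"dx":0,"dy":0,"dz":0,"wx":0,"wy":0,"wz":0}
    - {"dx":0,"dy":0,"dz":0,"wx":0,"wy":0,"wz":0}

```text
time: 32.93
ee_pos: [614.9, -155.3, 150.5]
orientation: [[-0.022, 1.0, -0.0], [1.0, 0.022, 0.0], [0.0, -0.0, -1.0]]
wrist_force: [-0.1, -3.1, 2.1]
width: 0.4
grip_force: 1.9
```

```bash
python3 -c "
from lev import st;st(-1)"
```

```text
t 32.93 x -0.2 y -105.1 z 150.5 head 91.27 | Fy -3.09 Fz 2.14 | lever~0.129 knob z 157.1 tip below 6.7 T 3.61
```

carry_out:
  hand: 0
  moves:
    - {"dx":0.03,"dy":0,"dz":0.015,"wx":0,"wy":0,"wz":0}
    - {"dx":0.03,"dy":0,"dz":0.015,"wx":0,"wy":0,"wz":0}
    - {"dx":0,"dy":0,"dz":0,"wx":0,"wy":0,"wz":0}
    - {"dx":0,"dy":0,"dz":0,"wx":0,"wy":0,"wz":0}

```text
time: 33.27
ee_pos: [614.9, -153.2, 149.4]
orientation: [[-0.022, 1.0, 0.0], [1.0, 0.022, -0.0], [-0.0, 0.0, -1.0]]
wrist_force: [0.4, -3.4, 2.8]
width: 0.5
grip_force: 2.4
```

carry_out:
  hand: 0
  moves:
    - {"dx":0.03,"dy":0,"dz":0.015,"wx":0,"wy":0,"wz":0}
    - {"dx":0.03,"dy":0,"dz":0.015,"wx":0,"wy":0,"wz":0}
    - {"dx":0,"dy":0,"dz":0,"wx":0,"wy":0,"wz":0}
    - {"dx":0,"dy":0,"dz":0,"wx":0,"wy":0,"wz":0}

```text
time: 33.6
ee_pos: [615.0, -151.7, 148.8]
orientation: [[-0.022, 1.0, 0.001], [1.0, 0.022, -0.002], [-0.002, 0.001, -1.0]]
wrist_force: [-1.3, -6.6, 4.9]
width: 0.4
grip_force: 3.7
```

```bash
python3 -c "
from lev import st;st(-1)"
```

```text
t 33.60 x 0.0 y -101.5 z 148.8 head 91.25 | Fy -6.54 Fz 4.90 | lever~0.083 knob z 155.8 tip below 7.1 T 7.86
```

Force is rising at the right stop, so I use smaller steps.

carry_out:
  hand: 0
  moves:
    - {"dx":0.02,"dy":0,"dz":0.01,"wx":0,"wy":0,"wz":0}
    - {"dx":0.02,"dy":0,"dz":0.01,"wx":0,"wy":0,"wz":0}
    - {"dx":0,"dy":0,"dz":0,"wx":0,"wy":0,"wz":0}
    - {"dx":0,"dy":0,"dz":0,"wx":0,"wy":0,"wz":0}

```text
time: 33.93
ee_pos: [615.1, -150.9, 148.5]
orientation: [[-0.022, 1.0, 0.001], [1.0, 0.022, -0.003], [-0.003, 0.001, -1.0]]
wrist_force: [-2.1, -8.6, 7.3]
width: 0.4
grip_force: 4.9
```

```bash
python3 -c "
from lev import st;st(-1)"
```

```text
t 33.93 x 0.0 y -100.7 z 148.5 head 91.24 | Fy -8.53 Fz 7.26 | lever~0.073 knob z 155.5 tip below 7.0 T 10.61
```

carry_out:
  hand: 0
  moves:
    - {"dx":0.015,"dy":0,"dz":0.005,"wx":0,"wy":0,"wz":0}
    - {"dx":0,"dy":0,"dz":0,"wx":0,"wy":0,"wz":0}
    - {"dx":0,"dy":0,"dz":0,"wx":0,"wy":0,"wz":0}

```text
time: 34.18
ee_pos: [615.1, -150.7, 148.5]
orientation: [[-0.021, 1.0, 0.001], [1.0, 0.021, -0.004], [-0.004, 0.001, -1.0]]
wrist_force: [-1.3, -9.4, 6.8]
width: 0.6
grip_force: 5.4
```

```bash
python3 -c "
from lev import st;st(-1)"
```

```text
t 34.18 x 0.1 y -100.5 z 148.5 head 91.23 | Fy -9.41 Fz 6.78 | lever~0.071 knob z 155.5 tip below 7.0 T 11.25
```

carry_out:
  hand: 0
  moves:
    - {"dx":-0.3,"dy":0,"dz":0,"wx":0,"wy":0,"wz":0}
    - {"dx":-0.1,"dy":0,"dz":-0.6,"wx":0,"wy":0,"wz":0}
    - {"dx":0,"dy":0,"dz":-0.9,"wx":0,"wy":0,"wz":0}
    - {"dx":0,"dy":0,"dz":-0.5,"wx":0,"wy":0,"wz":0}
    - {"dx":0.6,"dy":0,"dz":0,"wx":0,"wy":0,"wz":0}
    - {"dx":0.9,"dy":0,"dz":0,"wx":0,"wy":0,"wz":0}
    - {"dx":0.9,"dy":0,"dz":0,"wx":0,"wy":0,"wz":0}
    - {"dx":0.9,"dy":0,"dz":0,"wx":0,"wy":0,"wz":0}

```text
time: 34.85
ee_pos: [611.2, -30.4, 225.8]
orientation: [[-0.021, 1.0, -0.003], [1.0, 0.021, 0.003], [0.003, -0.002, -1.0]]
wrist_force: [0.8, -0.3, 0.6]
width: 0.7
grip_force: 0.0
```

carry_out:
  hand: 0
  moves:
    - {"dx":0.9,"dy":0,"dz":0,"wx":0,"wy":0,"wz":0}
    - {"dx":0.9,"dy":0,"dz":0,"wx":0,"wy":0,"wz":0}
    - {"dx":0.6,"dy":0,"dz":0,"wx":0,"wy":0,"wz":0}
    - {"dx":0,"dy":0,"dz":0,"wx":0,"wy":0,"wz":0}
    - {"dx":0,"dy":0,"dz":0,"wx":0,"wy":0,"wz":0}

```text
time: 35.27
ee_pos: [609.1, 65.5, 225.8]
orientation: [[-0.025, 1.0, -0.003], [1.0, 0.025, 0.001], [0.001, -0.003, -1.0]]
wrist_force: [-0.1, -0.7, 0.1]
width: 0.5
grip_force: 0.0
```

```bash
python3 -c "
from lev import st;st(1)"
```

```text
t 35.27 x -1.2 y 115.8 z 225.8 head 91.45 | Fy -0.67 Fz 0.13 | lever~0.258 knob z 159.9 tip below -65.9 T -0.63
```

carry_out:
  hand: 0
  moves:
    - {"dx":0,"dy":0,"dz":0.5,"wx":0,"wy":0,"wz":0}
    - {"dx":0,"dy":0,"dz":0.8,"wx":0,"wy":0,"wz":0}
    - {"dx":0,"dy":0,"dz":0.5,"wx":0,"wy":0,"wz":0}
    - {"dx":0,"dy":0,"dz":0.15,"wx":0,"wy":0,"wz":0}
    - {"dx":-0.2,"dy":0,"dz":0,"wx":0,"wy":0,"wz":0}
    - {"dx":-0.2,"dy":0,"dz":0,"wx":0,"wy":0,"wz":0}
    - {"dx":0,"dy":0,"dz":0,"wx":0,"wy":0,"wz":0}
    - {"dx":0,"dy":0,"dz":0,"wx":0,"wy":0,"wz":0}

```text
time: 35.93
ee_pos: [610.6, 47.5, 150.1]
orientation: [[-0.021, 1.0, 0.0], [1.0, 0.021, 0.003], [0.003, 0.0, -1.0]]
wrist_force: [-0.9, 4.8, -3.7]
width: 0.5
grip_force: 2.6
```

carry_out:
  hand: 0
  moves:
    - {"dx":-0.04,"dy":0,"dz":0,"wx":0,"wy":0,"wz":0}
    - {"dx":-0.04,"dy":0,"dz":0,"wx":0,"wy":0,"wz":0}
    - {"dx":0,"dy":0,"dz":0,"wx":0,"wy":0,"wz":0}
    - {"dx":0,"dy":0,"dz":0,"wx":0,"wy":0,"wz":0}

```text
time: 36.27
ee_pos: [610.6, 46.4, 150.1]
orientation: [[-0.022, 1.0, 0.0], [1.0, 0.022, 0.006], [0.006, 0.001, -1.0]]
wrist_force: [-0.3, 11.3, -5.8]
width: 0.6
grip_force: 5.6
```

```bash
python3 -c "
from lev import st;st(1)"
```

```text
t 36.27 x -0.0 y 96.7 z 150.1 head 91.25 | Fy 11.35 Fz -5.82 | lever~0.021 knob z 153.8 tip below 3.7 T 7.90
```

carry_out:
  hand: 0
  moves:
    - {"dx":0.03,"dy":0,"dz":0.04,"wx":0,"wy":0,"wz":0}
    - {"dx":0,"dy":0,"dz":0.03,"wx":0,"wy":0,"wz":0}
    - {"dx":-0.02,"dy":0,"dz":0,"wx":0,"wy":0,"wz":0}
    - {"dx":0,"dy":0,"dz":0,"wx":0,"wy":0,"wz":0}
    - {"dx":0,"dy":0,"dz":0,"wx":0,"wy":0,"wz":0}

```text
time: 36.68
ee_pos: [611.5, 46.5, 149.2]
orientation: [[-0.022, 1.0, 0.003], [1.0, 0.022, 0.005], [0.005, 0.003, -1.0]]
wrist_force: [-2.9, 10.4, 2.5]
width: 0.5
grip_force: 5.3
```

```bash
python3 -c "
from lev import st;st(1)"
```

```text
t 36.68 x 0.8 y 96.7 z 149.2 head 91.26 | Fy 10.46 Fz 2.52 | lever~0.022 knob z 153.8 tip below 4.6 T 10.56
```

Left is hard at the same angle with 10.6 N, so it is home. I retreat and check.

carry_out:
  hand: 0
  moves:
    - {"dx":0.3,"dy":0,"dz":0,"wx":0,"wy":0,"wz":0}
    - {"dx":0.3,"dy":0,"dz":-0.5,"wx":0,"wy":0,"wz":0}
    - {"dx":0.3,"dy":0,"dz":-0.9,"wx":0,"wy":0,"wz":0}
    - {"dx":0.8,"dy":0,"dz":-0.5,"wx":0,"wy":0,"wz":0}
    - {"dx":0.8,"dy":0,"dz":0,"wx":0,"wy":0,"wz":0}
    - {"dx":0,"dy":0,"dz":0,"wx":0,"wy":0,"wz":0}
    - {"dx":0,"dy":0,"dz":0,"wx":0,"wy":0,"wz":0}
    - {"dx":0,"dy":0,"dz":0,"wx":0,"wy":0,"wz":0}

```text
time: 37.35
ee_pos: [608.8, 143.9, 223.1]
orientation: [[-0.022, 1.0, 0.001], [1.0, 0.022, -0.001], [-0.001, 0.001, -1.0]]
wrist_force: [0.0, -0.5, -0.8]
width: 0.5
grip_force: 0.0
```

```bash
python3 -c "
from lev import st;st(1)
from station import eyes
import cv2,numpy as np
b=eyes.get_image('scene')[205:285,255:390,::-1]
cv2.imwrite('pics/h.png',cv2.resize(b,(783,464),interpolation=2))"
```

```text
t 37.35 x 0.2 y 194.2 z 223.1 head 91.27 | Fy -0.51 Fz -0.76 | lever~1.270 knob z 134.5 tip below -88.7 T 0.21
```

View pics/h.png

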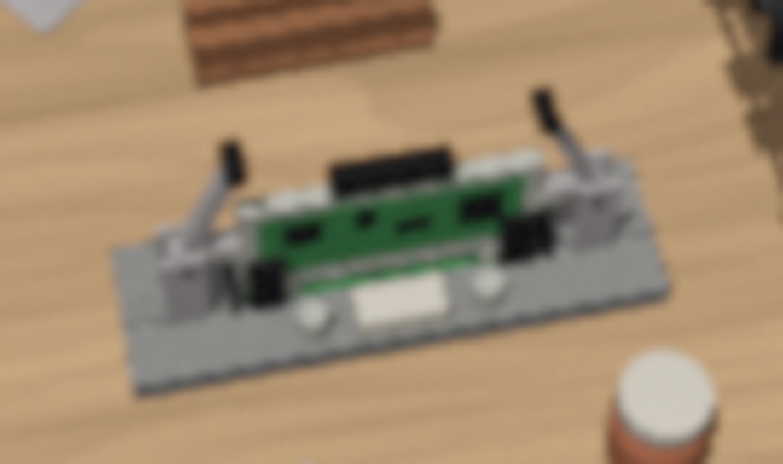

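Both levers lean inward, with knobs at (232,162) and (544,110). The module sits level and deep in the slot, and the gripper is clear, so I hand in.

```bash
python3 -c "
from station import ctrl; print(ctrl.hand_in())"
```

```text
the job is handed in; nothing more can be done
None
```

The job is handed in, with no verdict returned: the module is in the slot and both levers are swung in to firm stops (last readings about 11 N right, 10.6 N left; one earlier left reading 12.7 N), with the gripper clear.

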